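# Check sprung tweezers at the marked gap on the key-switched checker

### The arm

A 7-joint arm with a two-finger parallel gripper is mounted at the origin on the work surface. World frame = base frame: x ahead of the robot, y to its left, z up, the work surface at z = 0. Lengths are in m, angles in rad, forces in N, time in s.
With the tool pointing down it reaches from about 0.35 to 0.9 m from the base axis. Payload 7.2 kg.
Tool frame: the origin (TCP) lies midway between the tips of the shut fingers; the grasp point (between the pads) lies 19 mm behind it (ctrl.grip_point_offset is the distance from the TCP to the grasp point, in m); z points along the fingers, y is the direction in which the jaws open and shut (so a half turn about z gives the same grasp; the last joint's range is limited). The gripper opens to 88 mm and grips with 3 to 60 N. Pads are 20 mm wide; open, the fingers measure 115 mm over their backs; the gripper's body (75 mm by 178 mm) begins 61 mm behind the grasp point.
Start: joints at [1.095, 0.411, -0.013, 1.596, 0.006, 1.134, -0.082], TCP at [0.248, -0.574, 0.223] pointing down, gripper open.
Joint ranges: [-2.95, 2.95], [-0.29, 1.99], [-1.47, 1.44], [0.14, 2.54], [-1.03, 4.17], [0.13, 1.85], [-2.86, 2.86]. Speed limits (rad/s): [2.39, 2.39, 3.01, 3.01, 3.14, 3.14, 3.14].

### API

Orientations are given as a unit quaternion [x, y, z, w].
In Python, from bench import ctrl gives the robot as it stands.
- The arm moves only by the tool carry_out, never from a script. Its argument "targets" is a list of rows, each a list of 7 numbers: the shift along the tool's x, y, z in mm, then the turn, a rotation vector about the tool's x, y, z in degrees, then the opening, from 0 (shut) to 1 (fully open). A call has 1 to 20 rows; each row shifts and turns the commanded pose from where the row before left it, along the tool's axes as they then stand; what a row does not reach is not made up. A row lasts 1/12 s, in which the tool goes at most 41.7 mm and 7.16 degrees, less where a joint would pass 70% of its speed; a pose out of reach is approached as far as the arm can. A call with a gripper value outside its range is refused whole. The fingers move at their own pace and stop on an object; "newtons" is the grip in N (left out, the last holds). Time passes only in rows, so rows that do not move let the fingers close. It gives the time, the measured TCP pose, the force and the opening at its end, in the units of the state.
- ctrl.sense(): the state, without advancing time (a new reading comes with each control period).
- ctrl.camera(name): name is "side" or "top"; returns the picture (384x512x3 uint8, red, green, blue); there is no depth.
- ctrl.camera_info(name): a dict with "fx", "fy", "cx", "cy" (pixels), "k1" (the pictures are not rectified: a ray, as slopes to the right and down, at radius r is drawn at 1 + k1 r^2 times it, then the intrinsics apply), "extrinsics" (4x4, takes a point from world to camera coordinates). Camera axes: x right, y down, z forward; pixel columns grow to the right and rows downward; lengths in m; the calibration is good to about 2 mm. A picture is of the moment at which its call begins. camera_info takes no time and is no camera call.
- ctrl.sign_off(): hands the job in, once; it reports no verdict.
The state is a dict: "time": time; "q": joint angles; "dq": joint speeds; "joint_torque": joint torques, N m; "eef_pos": TCP position; "orientation": TCP orientation; "wrist_force": force on the tool from outside, world axes, zero at the start; "wrist_torque": the same for the moment, N m; "grip_width": finger opening in m.
Only numpy, scipy, OpenCV 4.12 (cv2) and the standard library are available. Lean on these libraries where they do the work, as an engineer would, in place of code of your own. Each camera call takes 0.05 s, during which the arm holds its last target.

### The job

Switch on the tweezer checker: take the key from its stand, push it fully into the lock cylinder, turn it clockwise to the stop and leave it in. Then lift the sprung tweezers off their rest, bring the tips over the middle of the checker's white window, a few centimetres above it and pointing along its two lines, and squeeze them to the marked 10 mm tip gap, the spacing of the two lines, never pinching them shut. Finish while still holding them there in the air, level, with the gap steady, and leave everything else on the bench alone.

Things in the scene. Friction and masses are not known exactly. Their poses are not given: they have to be found in the camera images.
- checker: The tweezer checker, a flat grey instrument box fixed to the bench, 130 (x) x 260 (y) x 45 mm high; origin under its centre. On its top, a raised round lock cylinder 70 mm to -y of the centre and a flat white window in a black frame 70 mm to +y of the centre (and 10 mm to +x).
- keyhole (a point): Centre of the mouth of the slot in the top of the lock cylinder (steel, 44 mm across, 22 mm high, its top 67 mm above the bench). The slot goes straight down, 22 mm deep, 15 mm long along this point's x and 6.5 mm wide along its y, flaring to 20 x 11.5 mm over its top 5 mm; the point turns with the cylinder.
- cylinder (a joint): Turn of the lock cylinder in rad: 0 is off, growing clockwise seen from above, with a stop at 1.2 (on); starts between 0 and 0.15 and stays where left. Friction about 0.06 N m. The slot lies along the checker's x at 0. The key has up to 0.12 rad of play in the slot.
- window (a point): Centre of the flat white window (62 x 50 mm) on top of the checker, 47.5 mm above the bench; x, y, z as the checker's. Two thin black lines run along x on it, their inner edges 10 mm apart: the marked tip gap.
- key: Switch key, 50 mm tall, 40 g, upright. Origin at the blade's lower end, z up. Steel blade 12 mm wide (x), 5 mm thick (y), 20 mm long, its last 4 mm narrower; above it, 20 to 50 mm up, a black bow 26 (x) x 12 mm (y): pinch it across y. The bow's underside stops on the cylinder's top when fully in. Fits either way round.
- key_stand: Grey block 70 x 70 x 25 mm fixed to the bench, origin under its centre, with a 14 x 7 mm slot through it (long along x) in which the key stands, shoulder on the block's top.
- tweezers: Sprung tweezers, 75 g, lying level, opening sideways. Origin on the underside, x to the tips, z up. Heel x = -91 mm, hinge -70, tips +75. Arms 14 mm high (tips 7, mid-height). Squeeze across y on the flat dark outer pads: x = -16 to 16, z = 0 to 18 mm. -y arm rigid (pad face at y = -16), +y arm sprung. Pad faces: parallel and 32 mm apart at the 10 mm tip gap, 39 mm apart open.
- spring_arm (a joint): Squeeze of the sprung arm, rad: 0 open (tip gap 24 mm), grows when squeezed. Tip gap = 24 mm - 145 mm x value: 0.0966 is the marked 10 mm; stop at 0.152 (shut, 2 mm). Distance over the pads = 39 mm - 70 mm x value. Spring force at the pads about 6 N when squeezing begins, 9.5 N at the 10 mm gap, 12 N shut; springs open when let go.
- tip_fixed (a point): Inner face of the tip of the rigid arm, at (75, -5, 7) mm in the tweezers' frame.
- tip_moving (a point): Inner face of the tip of the sprung arm; at (75, 5, 7) mm in the tweezers' frame at the 10 mm gap.
- rest: Low dark steel rest fixed to the bench, origin under its middle at bench height. Base 190 x 55 x 6 mm with two cross bars 14 mm wide, 30 mm high, at x = -78 and +52 mm: the tweezers lie across these, about along x, underside 30 mm above the bench, grip pads free between the bars.
- flask: Bystander: blue drinking flask, 68 mm across, 210 mm tall, origin under its centre.
- jar: Bystander: clear jar with a white cap, 70 mm across, 90 mm tall, origin under its centre.
- tape: Bystander: roll of dark tape lying flat, 90 mm across, 25 mm high, origin under its centre.
- wrench: Bystander: steel wrench lying flat, 160 mm long along its x, origin under its middle.
- parts_tray: Bystander: open red tray 100 x 140 x 40 mm, origin under its centre.
- meter: Bystander: yellow hand meter lying flat, 100 x 75 x 35 mm, origin under its centre.
- charger: Bystander: black battery charger 70 x 110 x 32 mm, origin under its centre.
Mind the look-alikes: they are no part of the job. There is more than one size of the tweezers; the job needs the larger.

How it is judged:
By the outcome, as a careful person would: the job done as asked, in the order asked, and still so for the second after the job is handed in, while the arm keeps its last pose, push and grip.
It also fails if it takes over 72 s, if anything falls off the work surface, if the arm or the gripper's body presses on something with over 40 N, if the wrist force passes 120 N, or if a joint passes its speed limit or range.

## Working session

There is one attempt and no reset: what is moved stays moved. The work goes in short steps, Python scripts to look and compute and a tool call to move; the robot and the scene stay as the last step left them, time stands still between calls to the robot, and variables do not carry over. Pictures are saved under pics/ and viewed, and the job is handed in when it is done.

Besides the shell and the picture viewer there is one more tool, called after "Request:" as name(argument=value, ...) on one line, values as JSON. carry_out: Moves the arm, as the interface text tells. Its arguments: {"type":"object","properties":{"targets":{"type":"array"},"newtons":{"type":"number"}},"required":["targets"]}

```bash
ls; mkdir -p pics; cat > h.py <<'E'
import numpy as np,cv2,json
from bench import ctrl
E
python3 - <<'E'
from h import *
for n in("side","top"):
    im=ctrl.camera(n);cv2.imwrite(f"pics/{n}0.png",cv2.cvtColor(im,cv2.COLOR_RGB2BGR))
    i=ctrl.camera_info(n);print(n,{k:(np.round(v,4).tolist()) for k,v in i.items()})
print(ctrl.sense())
E
```

```text
pics
side {'fx': 489.8728, 'fy': 489.8728, 'cx': 258.6452, 'cy': 189.4211, 'k1': -0.0505, 'extrinsics': [[-0.9309, -0.3653, 0.0006, 0.496], [-0.2569, 0.6534, -0.7121, 0.1986], [0.2597, -0.663, -0.7021, 1.3946], [0.0, 0.0, 0.0, 1.0]]}
top {'fx': 462.5565, 'fy': 462.5565, 'cx': 251.776, 'cy': 198.6226, 'k1': -0.1633, 'extrinsics': [[-0.0012, -1.0, 0.0085, -0.0304], [-0.9836, -0.0003, -0.1804, 0.5372], [0.1804, -0.0086, -0.9836, 1.5146], [0.0, 0.0, 0.0, 1.0]]}
{'time': 0.1, 'q': array([ 1.09478556,  0.41179862, -0.01269974,  1.5969211 ,  0.00557743,
        1.1342996 , -0.08218837]), 'dq': array([-2.00700889e-04, -2.73270985e-04, -4.62047036e-05, -1.79051190e-03,
       -9.60442998e-05, -6.11105816e-04, -5.44089346e-05]), 'joint_torque': array([ 2.48325865e-03, -5.89094782e+01,  6.43619131e-01, -2.91706824e+01,
       -5.37473615e-02,  1.44848655e-02,  8.77586626e-05]), 'eef_pos': array([ 0.24766828, -0.5733588 ,  0.22192256]), 'orientation': array([ 9.79281488e-01,  2.02502554e-01, -1.80997539e-04, -6.71748435e-04]), 'wrist_force': array([-0.22189672, -0.11761687, -0.43396011]), 'wrist_torque': array([0.0139457 , 0.01679135, 0.05173979]), 'grip_width': 0.08793838622743638}
```

View pics/top0.png

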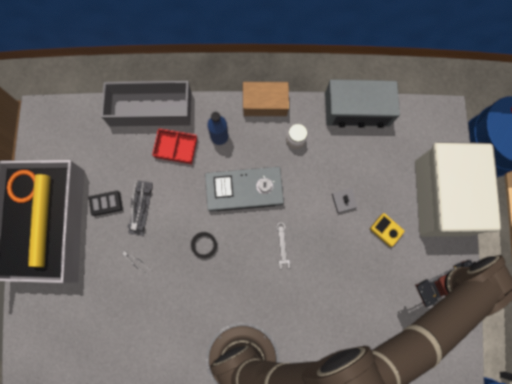

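View pics/side0.png

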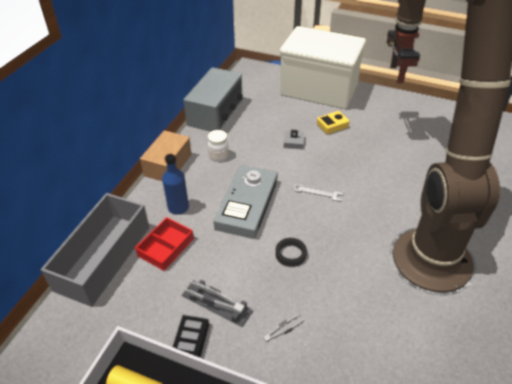

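Top view: checker at about (244,188), with the lock at (265,185) and the window at (223,187). The key stand is at (344,202), the rest with the large tweezers at (141,207), and the small look-alike tweezers at (133,260). I'll zoom in next.

```bash
cat >> h.py <<'E'
def info(n):
    i=ctrl.camera_info(n);return i,np.array(i["extrinsics"])
def ray(n,u,v):
    i,T=info(n);xd=(u-i["cx"])/i["fx"];yd=(v-i["cy"])/i["fy"]
    x,y=xd,yd
    for _ in range(30):
        s=1+i["k1"]*(x*x+y*y);x,y=xd/s,yd/s
    R=T[:3,:3];c=-R.T@T[:3,3];d=R.T@np.array([x,y,1.]);return c,d/np.linalg.norm(d)
def onz(n,u,v,z):
    c,d=ray(n,u,v);return c+d*(z-c[2])/d[2]
def proj(n,p):
    i,T=info(n);p=T[:3,:3]@np.array(p)+T[:3,3];x,y=p[0]/p[2],p[1]/p[2];s=1+i["k1"]*(x*x+y*y)
    return np.array([i["cx"]+i["fx"]*x*s,i["cy"]+i["fy"]*y*s])
def tri(pt,ps):
    c1,d1=ray("top",*pt);c2,d2=ray("side",*ps)
    A=np.stack([d1,-d2],1);t=np.linalg.lstsq(A,c2-c1,rcond=None)[0]
    a,b=c1+t[0]*d1,c2+t[1]*d2;return (a+b)/2,np.linalg.norm(a-b)
def crop(im,name,u0,v0,w,h,k):
    c=cv2.resize(im[v0:v0+h,u0:u0+w],None,fx=k,fy=k,interpolation=cv2.INTER_CUBIC)
    c=cv2.cvtColor(c,cv2.COLOR_RGB2BGR)
    for x in range(0,w,10):
        cv2.line(c,(x*k,0),(x*k,6 if (u0+x)%50 else 14),(0,0,255),1)
        cv2.putText(c,str(u0+x),(x*k,24),0,.35,(0,0,255),1)
    for y in range(0,h,10):
        cv2.line(c,(0,y*k),(6,y*k),(0,0,255),1);cv2.putText(c,str(v0+y),(8,y*k+4),0,.35,(0,0,255),1)
    cv2.imwrite(f"pics/{name}.png",c)
def rd(f): return cv2.cvtColor(cv2.imread(f"pics/{f}.png"),cv2.COLOR_BGR2RGB)
E
python3 - <<'E'
from h import *
t=rd("top0");s=rd("side0")
crop(t,"t_chk",200,160,90,56,8);crop(t,"t_key",325,180,40,40,14);crop(t,"t_tw",115,170,60,70,8)
crop(s,"s_chk",210,160,75,80,7);crop(s,"s_key",275,120,40,35,14);crop(s,"s_tw",175,270,80,60,9)
E
cd pics; python3 -c "
import cv2,numpy as np
def st(a,b,o):
    a=cv2.imread(a);b=cv2.imread(b);h=max(a.shape[0],b.shape[0])
    p=lambda i:cv2.copyMakeBorder(i,0,h-i.shape[0],0,8,cv2.BORDER_CONSTANT)
    cv2.imwrite(o,np.hstack([p(a),p(b)]))
"
```

```text
(no output)
```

View pics/t_chk.png

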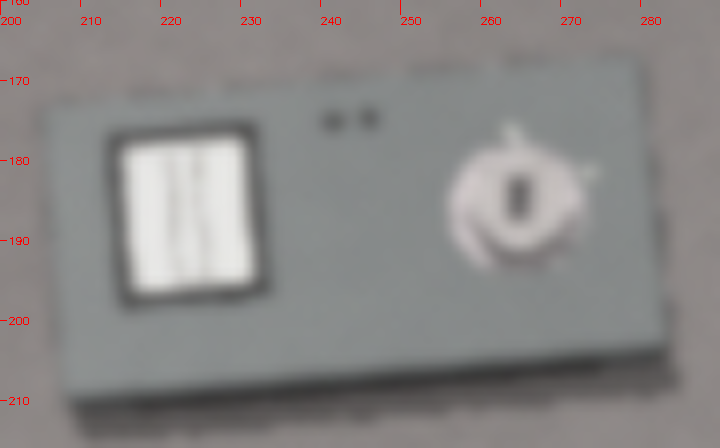

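View pics/t_key.png

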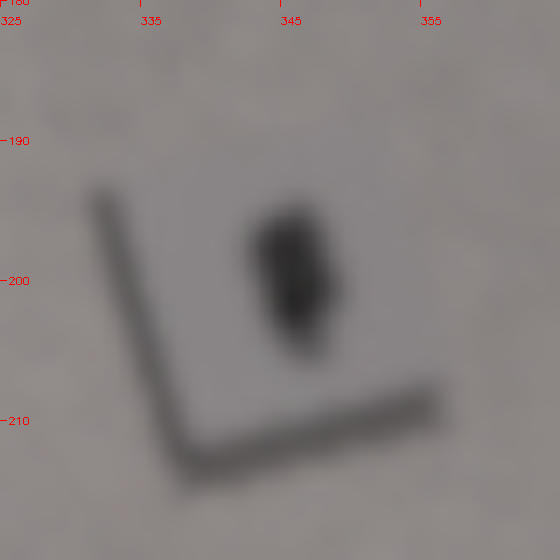

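View pics/t_tw.png

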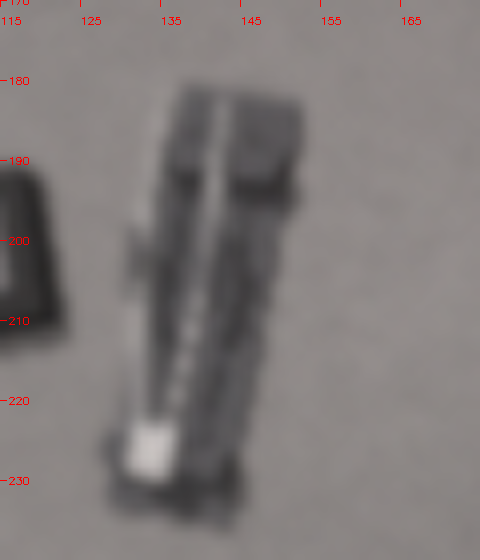

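View pics/s_chk.png

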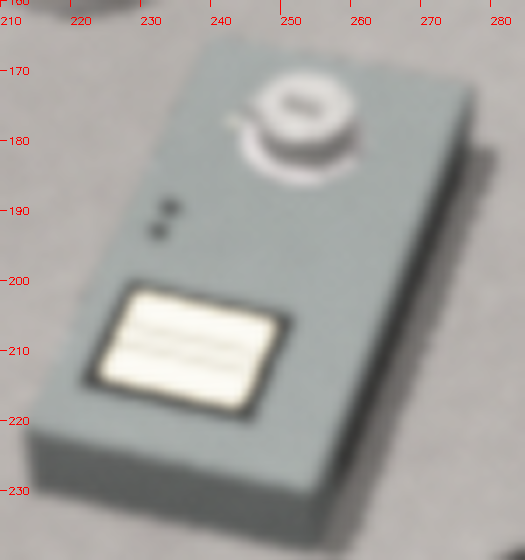

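View pics/s_key.png

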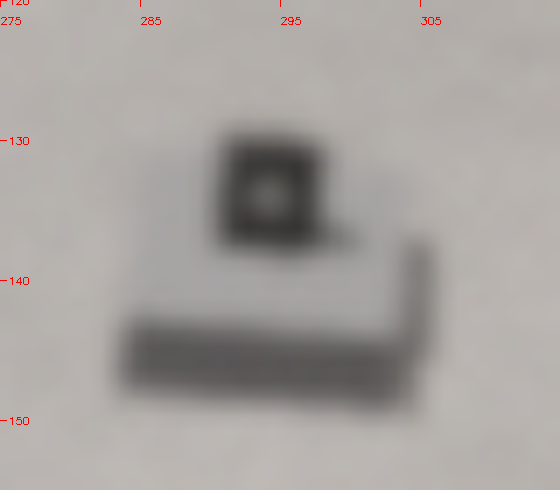

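View pics/s_tw.png

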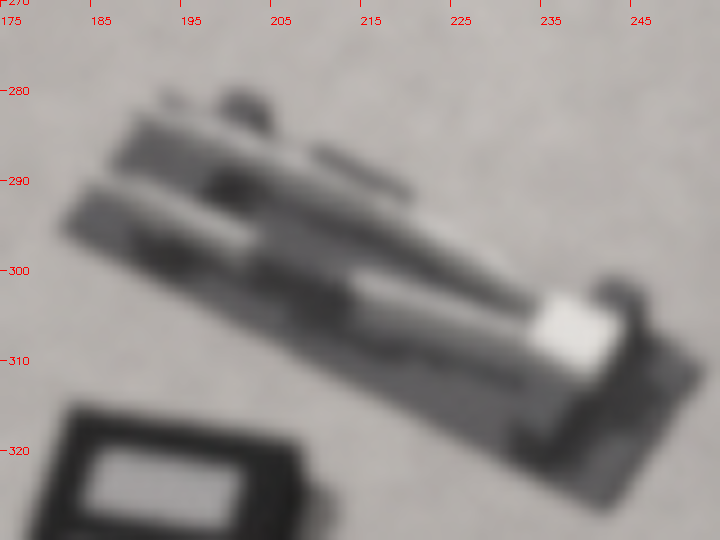

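```bash
python3 - <<'E'
from h import *
np.set_printoptions(precision=4,suppress=True)
for n in("top","side"): print(n,ray(n,255,190)[0])
# checker top
for c in [(206,173),(280,166.8),(283,204),(208,209.8)]: print("chk",onz("top",*c,.045))
for c in [(222+18,164.5),(276.5,172.5),(255.5,230),(214,221.5)]: print("chk side",onz("side",*c,.045))
def mom(im,n,box,f,z):
    u0,v0,w,h=box;p=im[v0:v0+h,u0:u0+w].astype(float);k=8
    P=cv2.resize(p,None,fx=k,fy=k,interpolation=cv2.INTER_CUBIC)
    m=f(P).astype(np.uint8)
    cs,_=cv2.findContours(m,cv2.RETR_EXTERNAL,cv2.CHAIN_APPROX_NONE)
    c=max(cs,key=cv2.contourArea);fl=np.zeros_like(m);cv2.drawContours(fl,[c],-1,1,-1)
    M=cv2.moments(fl,True);uv=np.array([M["m10"]/M["m00"],M["m01"]/M["m00"]])
    tp=lambda q:(np.array(q)+.5)/k-.5+np.array([u0,v0])
    r=cv2.minAreaRect(c);box=cv2.boxPoints(r)
    a=tp(uv);print(n,"centroid",a,onz(n,*a,z),"area px",M["m00"]/k/k);print("  rect",[onz(n,*tp(b),z)[:2].round(4).tolist() for b in box])
    return a
t=rd("top0");s=rd("side0")
bright=lambda P:P.min(2)>170
wt=mom(t,"top",(210,172,26,30),lambda P:P.min(2)>160,.0475)
ws=mom(s,"side",(218,198,38,24),lambda P:P.min(2)>190,.0475)
print("window tri",tri(wt,ws))
st=mom(t,"top",(258,178,12,14),lambda P:P.mean(2)<150,.067)
ss=mom(s,"side",(246,171,14,9),lambda P:P.mean(2)<185,.067)
print("slot tri",tri(st,ss))
kt=mom(t,"top",(338,190,14,18),lambda P:P.mean(2)<85,.05)
ks=mom(s,"side",(287,126,12,14),lambda P:P.mean(2)<115,.04)
print("key tri",tri(kt,ks))
E
```

```text
top [ 0.2552 -0.0172  1.5869]
side [0.1505 0.9761 1.1203]
chk [0.6272 0.1261 0.045 ]
chk [ 0.6492 -0.1279  0.045 ]
chk [ 0.5194 -0.1364  0.045 ]
chk [0.4995 0.1172 0.045 ]
chk side [ 0.6482 -0.1258  0.045 ]
chk side [ 0.523  -0.1332  0.045 ]
chk side [0.4958 0.1192 0.045 ]
chk side [0.6212 0.1333 0.045 ]
top centroid [222.9661 186.3312] [0.5799 0.0673 0.0475] area px 268.625
  rect [[0.6093, 0.0964], [0.6139, 0.0443], [0.5504, 0.0385], [0.5459, 0.0902]]
side centroid [236.4128 209.4225] [0.5781 0.0668 0.0475] area px 251.25
  rect [[0.6055, 0.0944], [0.6189, 0.044], [0.5509, 0.0386], [0.5393, 0.0887]]
window tri (array([0.579 , 0.0671, 0.0478]), np.float64(0.0017882645922828238))
top centroid [264.4217 184.2644] [ 0.583  -0.0731  0.067 ] area px 14.46875
  rect [[0.5918, -0.0681], [0.5918, -0.0782], [0.5738, -0.0781], [0.5738, -0.068]]
side centroid [247.2024 177.7145] [ 0.5927 -0.0541  0.067 ] area px 8.546875
  rect [[0.6052, -0.056], [0.6026, -0.0659], [0.5815, -0.0506], [0.5842, -0.0408]]
slot tri (array([ 0.5936, -0.0724,  0.0484]), np.float64(0.013225685033123803))
top centroid [345.5647 199.2756] [ 0.5348 -0.3501  0.05  ] area px 35.015625
  rect [[0.5469, -0.339], [0.5513, -0.3549], [0.5213, -0.3621], [0.5169, -0.3463]]
side centroid [293.941  133.6217] [ 0.5366 -0.353   0.04  ] area px 58.59375
  rect [[0.5572, -0.3709], [0.5292, -0.3819], [0.5145, -0.3369], [0.542, -0.326]]
key tri (array([ 0.5364, -0.3522,  0.0407]), np.float64(0.00021686140178775177))
```

```bash
python3 - <<'E'
from h import *
t=rd("top0");s=rd("side0")
crop(t,"t_cyl",252,172,26,24,30);crop(s,"s_cyl",240,166,26,20,30)
crop(t,"t_key2",336,190,20,20,28);crop(s,"s_key2",282,124,26,22,26)
E
```

```text
(no output)
```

View pics/t_cyl.png

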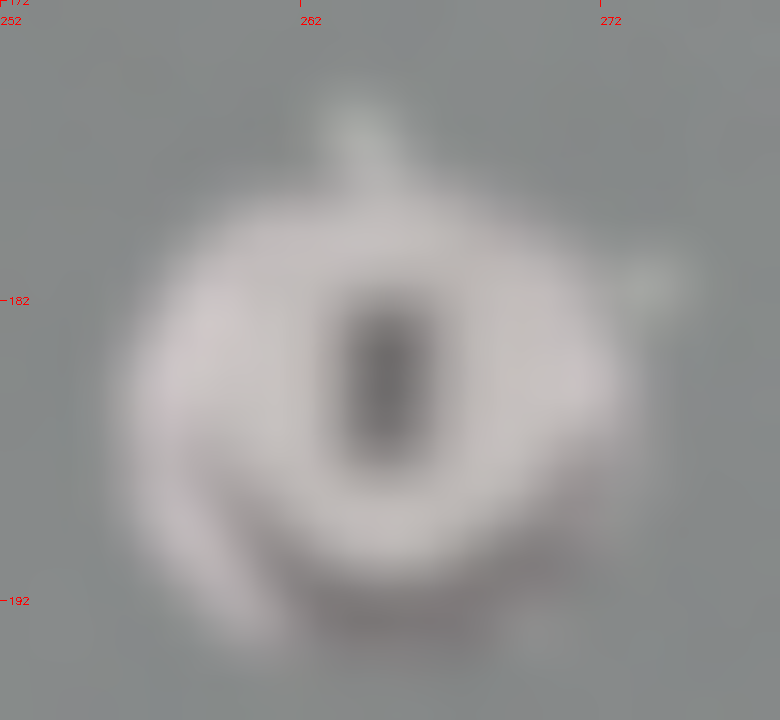

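View pics/s_cyl.png

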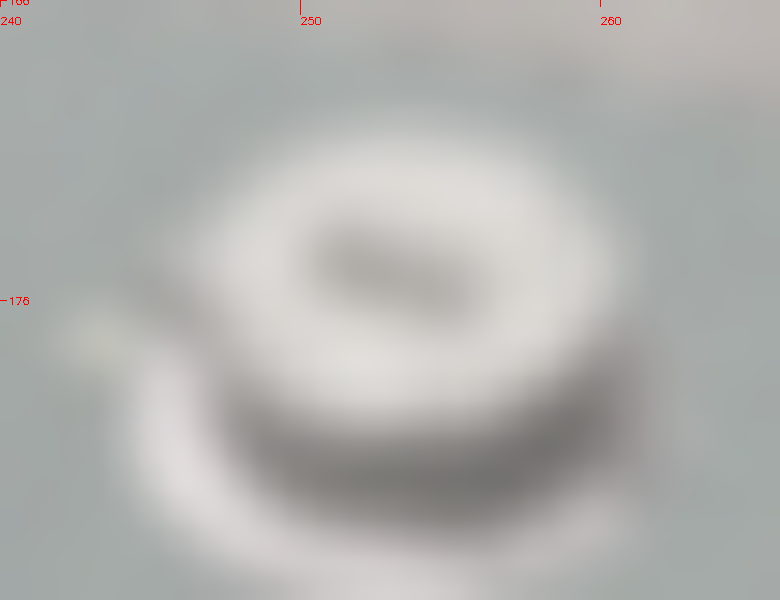

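View pics/t_key2.png

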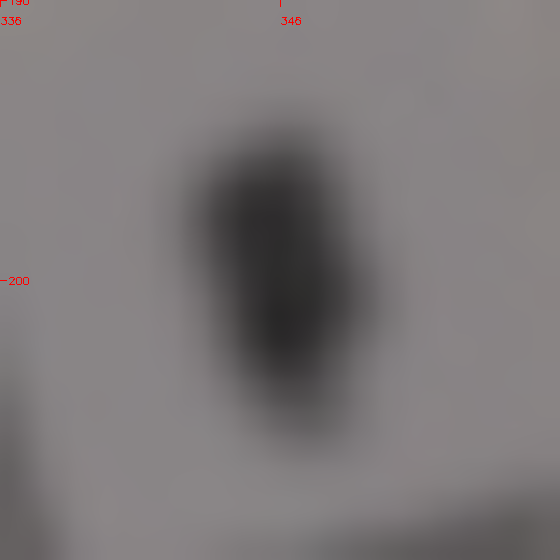

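View pics/s_key2.png

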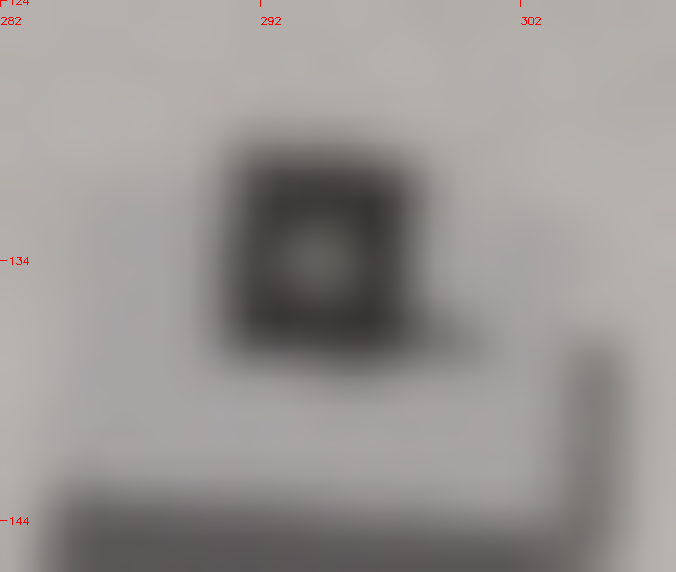

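```bash
python3 - <<'E'
from h import *
np.set_printoptions(precision=4,suppress=True)
t=rd("top0").astype(float).mean(2)
print("slot tri",tri((264.33,184.27),(252.67,174.5)),onz("top",264.33,184.27,.067),onz("side",252.67,174.5,.067))
L=[]
for v in range(197,207):
    u=np.arange(330,341)+0; u=np.arange(int(332+(v-194)*.33)-4,int(332+(v-194)*.33)+6);w=np.clip(128-t[v,u],0,None);L.append(onz("top",(u*w).sum()/w.sum(),v,.0125)[:2])
B=[]
for u in range(342,353):
    c=int(213-(u-338)*.27);v=np.arange(c-4,c+5);w=np.clip(125-t[v,u],0,None);B.append(onz("top",u,(v*w).sum()/w.sum(),.0125)[:2])
L=np.array(L);B=np.array(B)
for n,P in(("L",L),("B",B)):
    vx,vy,x0,y0=cv2.fitLine(P.astype(np.float32),cv2.DIST_HUBER,0,.01,.01).ravel()
    print(n,x0,y0,"dir deg",np.degrees(np.arctan2(vy,vx)),"res",np.abs((P-[x0,y0])@[-vy,vx]).max())
    if n=="L": l=(x0,y0,vx,vy)
    else: b=(x0,y0,vx,vy)
a=np.radians(16.);
for a in np.radians([14,15,16,17]):
    ex=np.array([np.cos(a),np.sin(a)]);ey=np.array([-ex[1],ex[0]])
    lx=np.dot(l[:2],ey);bx=np.dot(b[:2],ex)
    print(np.degrees(a),(bx+.035)*ex+(lx-.035)*ey)
    # key face centre side
    p=onz("side",(290.15+297.35)/2,(129.3+137.15)/2,.040);print("  key side",p[:2]-.006*ey, "top-edge",onz("side",293.75,129.3,.055)[:2]+0)
i=t[190:212,336:356]
# key bow, dark from top view: z plane .055
for (u,v) in [(343.2,195.5),(347.2,194.5)]: print(onz("top",u,v,.055))
E
```

```text
slot tri (array([ 0.5822, -0.0728,  0.0684]), np.float64(0.0009567600726112522)) [ 0.583  -0.0727  0.067 ] [ 0.5822 -0.0742  0.067 ]
L 0.5338034 -0.3174619 dir deg 15.080819 res 0.00022602491678575177
B 0.50088775 -0.36074787 dir deg -75.40708 res 0.00036430324032831824
14.0 [ 0.5351 -0.3532]
  key side [ 0.5394 -0.3607] top-edge [ 0.5397 -0.3577]
14.999999999999998 [ 0.5351 -0.3533]
  key side [ 0.5395 -0.3607] top-edge [ 0.5397 -0.3577]
16.0 [ 0.5352 -0.3535]
  key side [ 0.5396 -0.3607] top-edge [ 0.5397 -0.3577]
17.0 [ 0.5353 -0.3536]
  key side [ 0.5397 -0.3606] top-edge [ 0.5397 -0.3577]
[ 0.547  -0.3414  0.055 ]
[ 0.5505 -0.3553  0.055 ]
```

```bash
python3 - <<'E'
from h import *
t=rd("top0");s=rd("side0")
crop(t,"t_tw2",124,176,36,62,12);crop(s,"s_tw2",180,272,75,58,10)
for a,b,n in [((250.1,174.0),(255.3,175.2),"side"),((264.45,182.3),(264.3,186.5),"top")]:
    p,q=onz(n,*a,.067),onz(n,*b,.067);d=p-q;print(n,np.degrees(np.arctan2(d[1],d[0])),np.hypot(*d[:2]))
E
```

```text
side 2.776900695074811 0.017391041851578297
top -2.3684356424608923 0.014452011944422284
```

View pics/t_tw2.png

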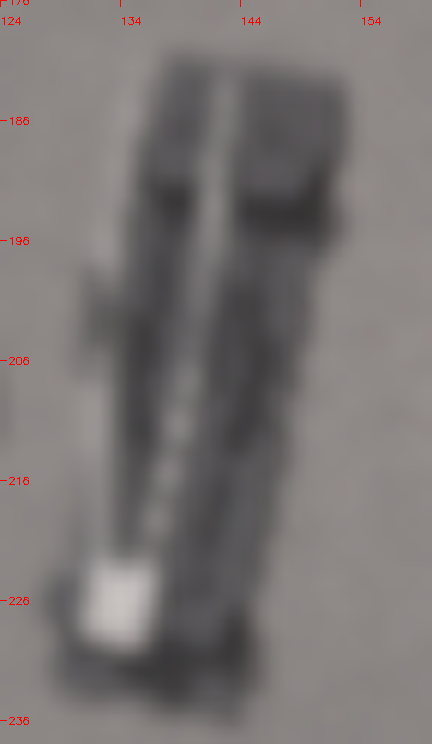

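View pics/s_tw2.png

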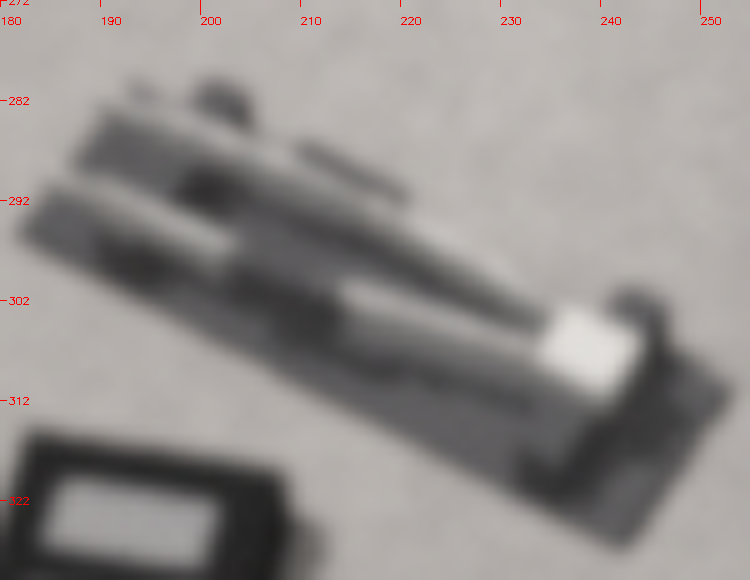

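```bash
python3 - <<'E'
from h import *
np.set_printoptions(precision=4,suppress=True)
t=rd("top0");s=rd("side0")
def cen(im,box,th):
    u0,v0,w,h=box;P=cv2.resize(im[v0:v0+h,u0:u0+w].astype(float).min(2),None,fx=8,fy=8,interpolation=cv2.INTER_CUBIC)
    m=(P>th).astype(np.uint8);M=cv2.moments(m,True);c=max(cv2.findContours(m,0,1)[0],key=cv2.contourArea)
    print(cv2.minAreaRect(c));return np.array([M["m10"],M["m01"]])/M["m00"]/8-.4375+[u0,v0],(cv2.boxPoints(cv2.minAreaRect(c))+.5)/8-.5+[u0,v0]
ht,bt=cen(t,(126,218,16,16),160);hs,bs=cen(s,(230,296,18,20),195)
print(ht,hs,"heel",tri(ht,hs)); print([onz("top",*b,.046)[:2] for b in bt])
print("tipR",tri((142.3,181.5),(192.5,280.5)),onz("top",142.3,181.5,.04),onz("side",192.5,280.5,.04))
print("tipL",tri((134,181),(184,289)),onz("top",134,181,.04),onz("side",184,289,.04))
# arm centerlines: bright ridge, top
g=t.astype(float).mean(2)
R=[]
for v in range(184,218,2):
    uc=142-(v-182)*5.6/39.; u=np.arange(int(uc)-3,int(uc)+4)
    x=np.linspace(uc-2.5,uc+2.5,51);y=np.interp(x,np.arange(g.shape[1]),cv2.GaussianBlur(g,(1,1),0)[v]);R.append((x[y.argmax()],v,y.max()))
print(np.array(R))
P=np.array([onz("top",r[0],r[1],.042)[:2] for r in R],np.float32);l=cv2.fitLine(P,cv2.DIST_HUBER,0,.01,.01).ravel();print(l,np.degrees(np.arctan2(l[1],l[0])))
# rest: base edges
# pads
print("padL side", onz("side",209.5,300,.044),"padR side",onz("side",215,287.5,.044),"padL top",onz("top",131.5,202,.044))
E
```

```text
((63.10041046142578, 65.26368713378906), (36.030189514160156, 45.35300064086914), 7.765166282653809)
((69.15726470947266, 85.27595520019531), (57.30609130859375, 45.104034423828125), 29.357755661010742)
[133.412  225.5816] [238.1182 306.177 ] heel (array([0.4442, 0.37  , 0.0443]), np.float64(0.0017659640948546667))
[array([0.4359, 0.3783]), array([0.455 , 0.3765]), array([0.453, 0.361]), array([0.4339, 0.3628])]
tipR (array([0.5914, 0.3438, 0.0461]), np.float64(0.011949876352000764)) [0.5988 0.3468 0.04  ] [0.5876 0.3399 0.04  ]
tipL (array([0.5972, 0.3744, 0.044 ]), np.float64(0.005027737685534752)) [0.6006 0.3761 0.04  ] [0.5962 0.372  0.04  ]
[[142.0128 184.     122.2521]
 [142.0256 186.     120.7692]
 [141.9385 188.     116.6256]
 [141.0513 190.     124.0598]
 [141.0641 192.     127.8205]
 [140.9769 194.     127.7872]
 [140.9897 196.     124.5333]
 [140.0026 198.     112.6667]
 [140.0154 200.     110.2462]
 [140.0282 202.     102.4034]
 [139.041  204.     100.3333]
 [139.0538 206.     111.9564]
 [138.9667 208.     119.6444]
 [138.0795 210.     122.5607]
 [137.9923 212.     121.5103]
 [138.0051 214.     119.9145]
 [137.0179 216.     118.9462]]
[ 0.9939 -0.1107  0.5281  0.3527] -6.356481
padL side [0.5185 0.3799 0.044 ] padR side [0.5215 0.3403 0.044 ] padL top [0.5262 0.3804 0.044 ]
```

Request:
carry_out(targets=[[0, 0, 0, 0, 0, -7.1, 1], [0, 0, 0, 0, 0, -7.1, 1], [0, 0, 0, 0, 0, -7.1, 1], [0, 0, 0, 0, 0, -7.1, 1], [0, 0, 0, 0, 0, -7.1, 1], [0, 0, 0, 0, 0, -7.1, 1], [0, 0, 0, 0, 0, -7.1, 1], [0, 0, 0, 0, 0, -7.1, 1], [0, 0, 0, 0, 0, -7.1, 1], [0, 0, 0, 0, 0, -7.1, 1], [0, 0, 0, 0, 0, -7.1, 1], [0, 0, 0, 0, 0, -7.1, 1], [0, 0, 0, 0, 0, -7.1, 1], [0, 0, 0, 0, 0, -7.1, 1], [0, 0, 0, 0, 0, -7.1, 1], [0, 0, 0, 0, 0, -7.1, 1], [0, 0, 0, 0, 0, -7.1, 1], [0, 0, 0, 0, 0, -7.1, 1], [0, 0, 0, 0, 0, -7.1, 1], [0, 0, 0, 0, 0, -7.1, 1]])

```text
time: 1.77
eef_pos: [0.2476, -0.5736, 0.2222]
orientation: [0.124, 0.992, 0.0, -0.0]
wrist_force: [-0.0, -0.0, 0.9]
grip_width: 0.0879
```

```bash
cat >> h.py <<'E'
from scipy.spatial.transform import Rotation as Ro
def go(x,y,z,yaw):
    "tool shift mm and turn deg from measured pose to down-pointing target with tool x at yaw(deg)"
    s=ctrl.sense();R=Ro.from_quat(s["orientation"]);a=np.radians(yaw)
    Rt=Ro.from_matrix(np.array([[np.cos(a),np.sin(a),0],[np.sin(a),-np.cos(a),0],[0,0,-1.]]))
    M=R.as_matrix();p=np.array(s["eef_pos"])
    print("t %.2f"%s["time"],"pos",p.round(4),"yaw %.2f"%np.degrees(np.arctan2(M[1,0],M[0,0])),"tilt",M[:2,2].round(4),"w %.4f"%s["grip_width"],"F",np.round(s["wrist_force"],2),"T",np.round(s["wrist_torque"],3),"q",np.round(s["q"],2))
    rot=np.degrees((R.inv()*Rt).as_rotvec())
    print("shift mm",(M.T@(np.array([x,y,z])-p)*1000).round(2),"rot",rot.round(2),"; shift after rot",(Rt.as_matrix().T@(np.array([x,y,z])-p)*1000).round(2))
E
python3 -c "
from h import *
go(.536,-.353,.15,195)"
```

```text
t 1.77 pos [ 0.2476 -0.5736  0.2222] yaw 165.71 tilt [-0.0004  0.0008] w 0.0879 F [-0.   -0.02  0.91] T [ 0.026 -0.121  0.011] q [ 1.45  0.46 -0.52  1.57  0.24  1.17  2.21]
shift mm [-225.06  284.86   72.23] rot [ 5.000e-02 -2.000e-02 -2.929e+01] ; shift after rot [-335.63  138.41   72.17]
```

Request:
carry_out(targets=[[-15, 19, 2, 0, 0, 0, 1], [-15, 19, 2, 0, 0, 0, 1], [-15, 19, 2, 0, 0, 0, 1], [-15, 19, 2, 0, 0, 0, 1], [-15, 19, 2, 0, 0, 0, 1], [-15, 19, 2, 0, 0, 0, 1], [-15, 19, 2, 0, 0, 0, 1], [-15, 19, 2, 0, 0, 0, 1], [-15, 19, 2, 0, 0, 0, 1], [-15, 19, 2, 0, 0, 0, 1], [-15, 19, 2, 0, 0, 0, 1], [-15, 19, 2, 0, 0, 0, 1], [-15, 19, 2, 0, 0, 0, 1], [-15, 19, 2, 0, 0, 0, 1], [-15, 19, 2, 0, 0, 0, 1], [0, 0, 0, 0, 0, -6, 1], [0, 0, 0, 0, 0, -6, 1], [0, 0, 0, 0, 0, -6, 1], [0, 0, 0, 0, 0, -6, 1], [0, 0, 0, 0, 0, -5.3, 1]])

```text
time: 3.43
eef_pos: [0.5373, -0.3547, 0.1921]
orientation: [-0.13, 0.991, 0.0, -0.0]
wrist_force: [0.1, -0.9, 0.5]
grip_width: 0.0882
```

```bash
python3 -c "
from h import *
for n in('side','top'):
    im=ctrl.camera(n);cv2.imwrite(f'pics/{n}1.png',cv2.cvtColor(im,cv2.COLOR_RGB2BGR))
crop(rd('side1'),'s1',270,60,80,100,6);crop(rd('top1'),'t1',300,160,80,80,7)
go(.536,-.353,.10,195)"
```

```text
t 3.53 pos [ 0.5372 -0.3548  0.192 ] yaw -165.25 tilt [-0.0007  0.0009] w 0.0878 F [ 0.67 -0.19 -0.78] T [ 0.107 -0.124 -0.085] q [ 0.97  0.56 -0.69  1.55  0.38  1.17  2.04]
shift mm [ 0.68  2.   92.03] rot [ 0.06 -0.03 -0.25] ; shift after rot [ 0.71  2.09 92.03]
```

View pics/s1.png

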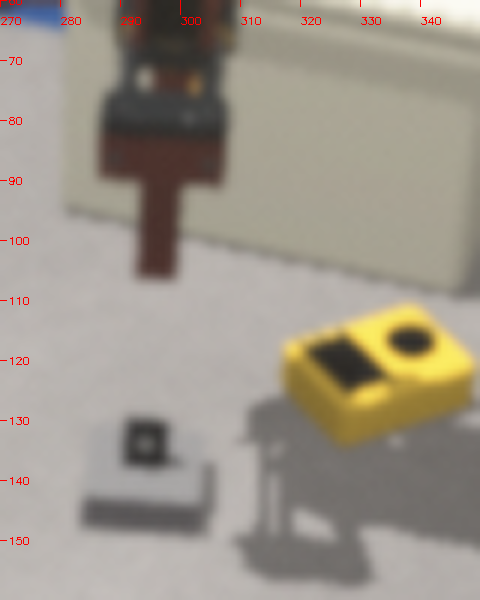

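Side view: the gripper tip is at about (296,106), above the key bow at (294,133), and the jaws straddle it toward the camera. Next I'll descend part way and check.

Request:
carry_out(targets=[[0.7, 2, 0, 0, 0, 0, 1], [0, 0, 20, 0, 0, 0, 1], [0, 0, 20, 0, 0, 0, 1], [0, 0, 20, 0, 0, 0, 1], [0, 0, 20, 0, 0, 0, 1], [0, 0, 20, 0, 0, 0, 1], [0, 0, 15, 0, 0, 0, 1], [0, 0, 0, 0, 0, 0, 1]])

```text
time: 4.2
eef_pos: [0.5344, -0.3522, 0.0743]
orientation: [-0.127, 0.992, 0.002, -0.002]
wrist_force: [-1.5, -0.3, -0.2]
grip_width: 0.0878
```

```bash
python3 -c "
from h import *
for n in('side','top'):
    im=ctrl.camera(n);cv2.imwrite(f'pics/{n}2.png',cv2.cvtColor(im,cv2.COLOR_RGB2BGR))
crop(rd('side2'),'s2',270,90,60,70,9);crop(rd('top2'),'t2',310,160,70,70,8)
go(.536,-.353,.029,195)"
```

```text
t 4.30 pos [ 0.5364 -0.3529  0.0776] yaw -165.39 tilt [-0.0005  0.0005] w 0.0878 F [ 0.28 -0.32  1.02] T [-0.005 -0.16   0.012] q [ 0.94  0.68 -0.63  1.65  0.47  0.97  1.96]
shift mm [ 0.37 -0.07 48.64] rot [ 0.03 -0.02 -0.39] ; shift after rot [ 3.800e-01 -3.000e-02  4.864e+01]
```

View pics/s2.png

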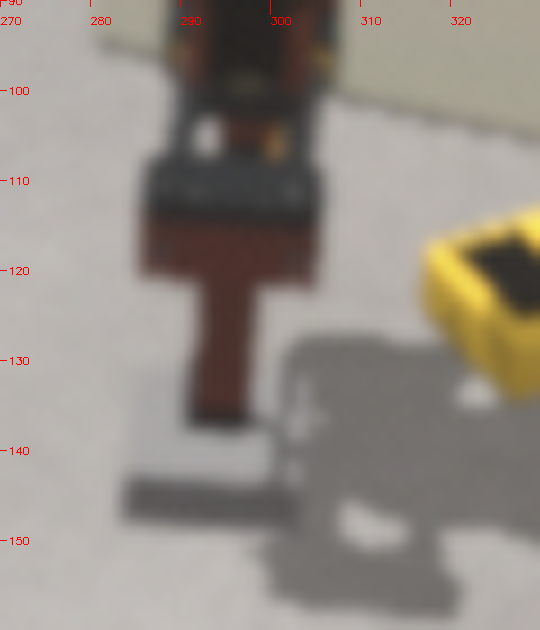

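View pics/t2.png

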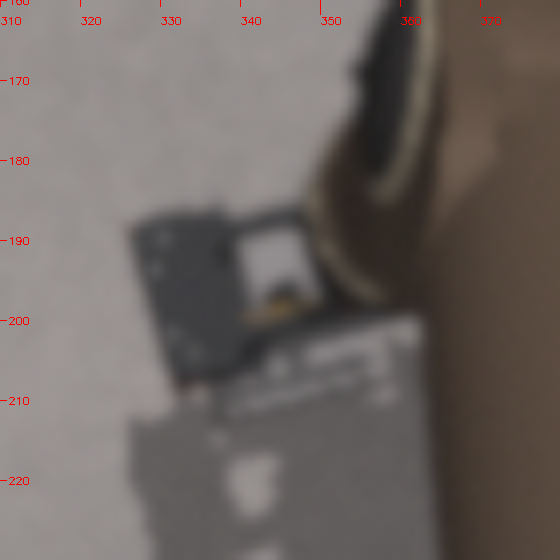

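Request:
carry_out(targets=[[0, 0, 12, 0, 0, 0, 1], [0, 0, 12, 0, 0, 0, 1], [0, 0, 12, 0, 0, 0, 1], [0, 0, 11.5, 0, 0, 0, 1], [0, 0, 0, 0, 0, 0, 1], [0, 0, 0, 0, 0, 0, 1]])

```text
time: 4.8
eef_pos: [0.5358, -0.3527, 0.029]
orientation: [-0.128, 0.992, 0.001, -0.001]
wrist_force: [-0.2, 0.4, 0.4]
grip_width: 0.0881
```

```bash
python3 -c "
from h import *
go(.536,-.353,.029,195)"
```

```text
t 4.80 pos [ 0.5358 -0.3527  0.029 ] yaw -165.33 tilt [-0.0016  0.0011] w 0.0881 F [-0.16  0.44  0.4 ] T [ 0.05  -0.122 -0.049] q [ 0.92  0.73 -0.6   1.68  0.51  0.89  1.93]
shift mm [-0.14 -0.34  0.01] rot [ 0.09 -0.07 -0.33] ; shift after rot [-0.13 -0.34  0.01]
```

Request:
carry_out(targets=[[0, 0, 0, 0, 0, 0, 0.3], [0, 0, 0, 0, 0, 0, 0.2], [0, 0, 0, 0, 0, 0, 0.1], [0, 0, 0, 0, 0, 0, 0], [0, 0, 0, 0, 0, 0, 0], [0, 0, 0, 0, 0, 0, 0], [0, 0, 0, 0, 0, 0, 0], [0, 0, 0, 0, 0, 0, 0]], newtons=10)

```text
time: 5.47
eef_pos: [0.5364, -0.3531, 0.0302]
orientation: [-0.128, 0.992, -0.0, 0.0]
wrist_force: [-0.1, -0.8, -0.2]
grip_width: 0.0382
```

```bash
python3 -c "
from h import *
go(.536,-.353,.029,195)"
```

```text
t 5.47 pos [ 0.5364 -0.3531  0.0302] yaw -165.34 tilt [ 0.0001 -0.0001] w 0.0382 F [-0.06 -0.8  -0.19] T [ 0.101 -0.142 -0.012] q [ 0.92  0.73 -0.6   1.68  0.51  0.89  1.93]
shift mm [0.34 0.22 1.23] rot [-0.01  0.   -0.34] ; shift after rot [0.34 0.22 1.23]
```

Still closing.

Request:
carry_out(targets=[[0, 0, 0, 0, 0, 0, 0], [0, 0, 0, 0, 0, 0, 0], [0, 0, 0, 0, 0, 0, 0], [0, 0, 0, 0, 0, 0, 0], [0, 0, 0, 0, 0, 0, 0], [0, 0, 0, 0, 0, 0, 0]])

```text
time: 5.97
eef_pos: [0.5364, -0.3536, 0.0302]
orientation: [-0.127, 0.992, -0.0, 0.0]
wrist_force: [0.1, -1.0, -0.6]
grip_width: 0.0119
```

```bash
python3 -c "
from h import *
go(.536,-.353,.029,195)"
```

```text
t 5.97 pos [ 0.5364 -0.3536  0.0302] yaw -165.35 tilt [ 0.0003 -0.0007] w 0.0119 F [ 0.06 -0.98 -0.63] T [-0.427 -0.267 -0.012] q [ 0.92  0.73 -0.6   1.68  0.51  0.89  1.93]
shift mm [0.25 0.74 1.23] rot [-0.04  0.01 -0.35] ; shift after rot [0.25 0.74 1.23]
```

Request:
carry_out(targets=[[0, 0, 0, 0, 0, 0, 0], [0, 0, 0, 0, 0, 0, 0], [0, 0, -5, 0, 0, 0, 0], [0, 0, -10, 0, 0, 0, 0], [0, 0, -10, 0, 0, 0, 0], [0, 0, -15, 0, 0, 0, 0], [0, 0, -20, 0, 0, 0, 0], [0, 0, -20, 0, 0, 0, 0], [0, 0, -20, 0, 0, 0, 0], [0, 0, 0, 0, 0, 7, 0], [0, 0, 0, 0, 0, 7, 0], [0, 0, 0, 0, 0, 0, 0]], newtons=40)

```text
time: 6.97
eef_pos: [0.5369, -0.3523, 0.1321]
orientation: [-0.003, 1.0, -0.0, 0.001]
wrist_force: [0.7, 0.1, 0.6]
grip_width: 0.0118
```

```bash
python3 -c "
from h import *
go(.582,-.073,.13,180)"
```

```text
t 6.97 pos [ 0.5369 -0.3523  0.1321] yaw -179.60 tilt [ 0.0013 -0.0004] w 0.0118 F [0.67 0.06 0.64] T [ 0.065 -0.148  0.009] q [ 0.92  0.6  -0.61  1.62  0.38  1.04  1.78]
shift mm [-47.07 278.95   2.06] rot [-0.02  0.08  0.4 ] ; shift after rot [-45.13 279.27   2.1 ]
```

Request:
carry_out(targets=[[0, 0, 0, 0, 0, 0.4, 0], [-3, 18.6, 0, 0, 0, 0, 0], [-3, 18.6, 0, 0, 0, 0, 0], [-3, 18.6, 0, 0, 0, 0, 0], [-3, 18.6, 0, 0, 0, 0, 0], [-3, 18.6, 0, 0, 0, 0, 0], [-3, 18.6, 0, 0, 0, 0, 0], [-3, 18.6, 0, 0, 0, 0, 0], [-3, 18.6, 0, 0, 0, 0, 0], [-3, 18.6, 0, 0, 0, 0, 0], [-3, 18.6, 0, 0, 0, 0, 0], [-3, 18.6, 0, 0, 0, 0, 0], [-3, 18.6, 0, 0, 0, 0, 0], [-3, 18.6, 0, 0, 0, 0, 0], [-3, 18.6, 0, 0, 0, 0, 0], [-3, 18.6, 0, 0, 0, 0, 0], [0, 0, 0, 0, 0, 0, 0], [0, 0, 0, 0, 0, 0, 0]])

```text
time: 8.47
eef_pos: [0.58, -0.0726, 0.1303]
orientation: [-0.005, 1.0, 0.0, -0.0]
wrist_force: [-0.9, 0.0, 0.0]
grip_width: 0.0117
```

```bash
python3 -c "
from h import *
for n in('side','top'):
    im=ctrl.camera(n);cv2.imwrite(f'pics/{n}3.png',cv2.cvtColor(im,cv2.COLOR_RGB2BGR))
crop(rd('side3'),'s3',220,120,60,70,9);crop(rd('top3'),'t3',230,150,70,60,10)
go(.582,-.073,.10,180)"
```

```text
t 8.57 pos [ 0.5798 -0.075   0.1301] yaw -179.68 tilt [-0.0006 -0.0007] w 0.0115 F [ 0.4  -0.16 -0.59] T [ 0.047 -0.166 -0.014] q [ 0.53  0.53 -0.66  1.76  0.38  0.98  1.3 ]
shift mm [-2.23  1.97 30.05] rot [-0.04 -0.04  0.32] ; shift after rot [-2.2   1.96 30.05]
```

View pics/s3.png

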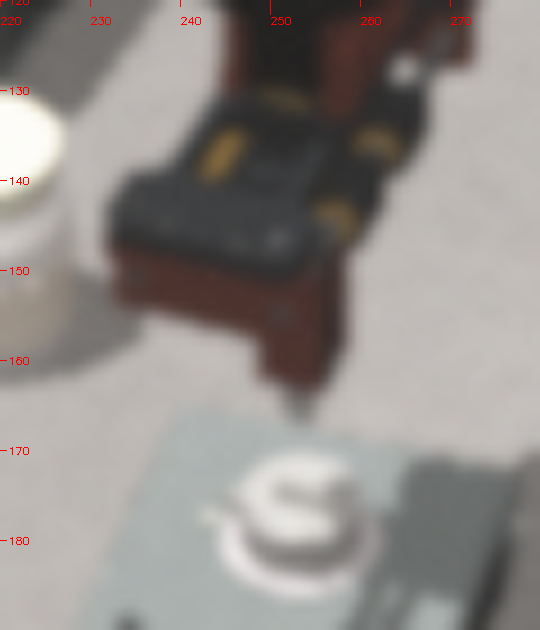

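View pics/t3.png

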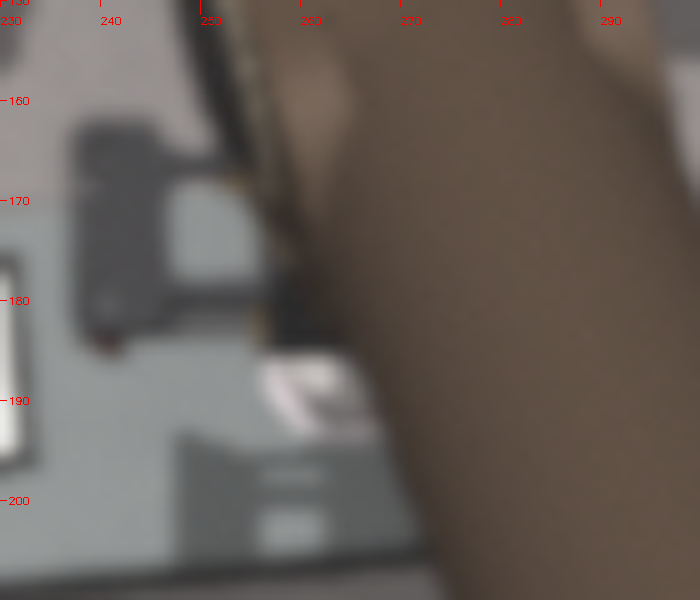

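```bash
python3 -c "
from h import *
s=ctrl.sense();p=s['eef_pos']
print('tcp',proj('side',p),'key low',proj('side',[p[0],p[1],.105]),'blade mid',proj('side',[p[0],p[1],.113]))
print('hole',proj('side',[.582,-.073,.067]))
print('10mm x at key',proj('side',[p[0]+.01,p[1],.113]))
crop(rd('side3'),'s3b',240,150,24,32,22)
"
```

```text
tcp [253.34158432 159.46898368] key low [253.39760047 165.55769029] blade mid [253.37984546 163.62872354]
hole [252.6036605  174.75116033]
10mm x at key [250.38578946 162.844499  ]
```

View pics/s3b.png

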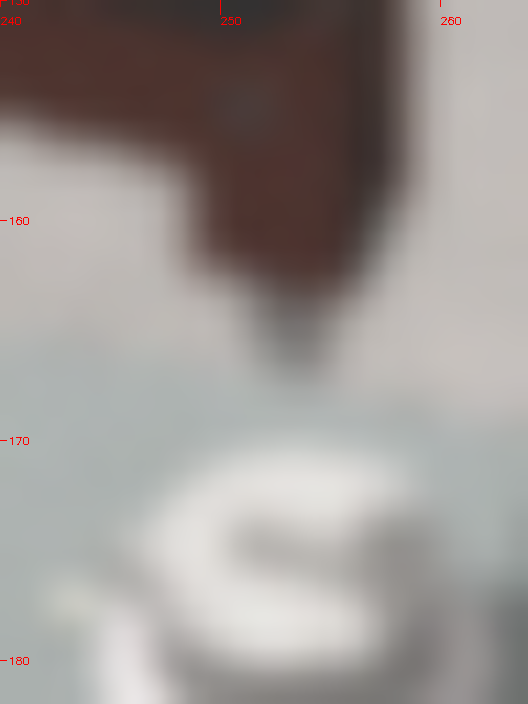

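Request:
carry_out(targets=[[-1, 1.7, 0, 0, 0, 0.3, 0], [0, 0, 10, 0, 0, 0, 0], [0, 0, 10, 0, 0, 0, 0], [0, 0, 10, 0, 0, 0, 0], [0, 0, 0, 0, 0, 0, 0], [0, 0, 0, 0, 0, 0, 0], [0, 0, 0, 0, 0, 0, 0]])

```text
time: 9.15
eef_pos: [0.581, -0.0721, 0.0999]
orientation: [0.0, 1.0, 0.0, -0.0]
wrist_force: [0.0, -0.6, -0.0]
grip_width: 0.0121
```

```bash
python3 -c "
from h import *
im=ctrl.camera('side');cv2.imwrite(f'pics/side4.png',cv2.cvtColor(im,cv2.COLOR_RGB2BGR))
crop(im,'s4',235,155,32,30,20)
go(.5808,-.0733,.09,180)"
```

```text
t 9.20 pos [ 0.5813 -0.0721  0.1003] yaw 179.98 tilt [0.0002 0.0001] w 0.0116 F [-0.17 -0.32 -0.42] T [ 0.051 -0.134  0.033] q [ 0.51  0.56 -0.64  1.78  0.41  0.93  1.26]
shift mm [ 0.47 -1.25 10.27] rot [ 0.01  0.01 -0.02] ; shift after rot [ 0.46 -1.25 10.27]
```

View pics/s4.png

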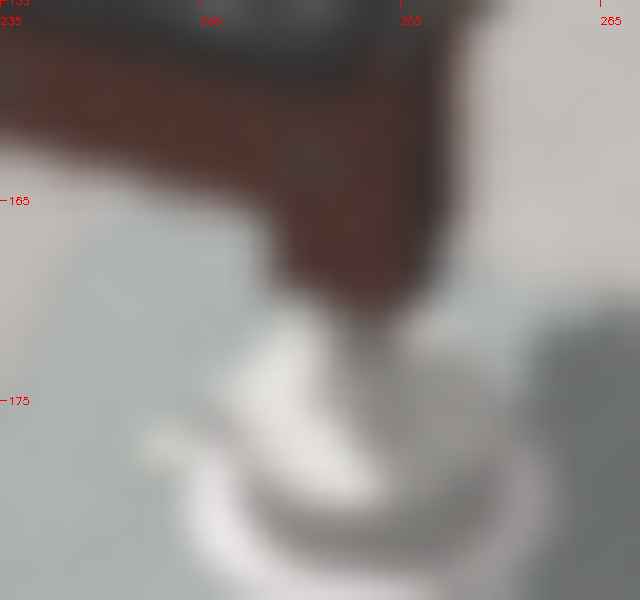

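Request:
carry_out(targets=[[0.3, -1.2, 2, 0, 0, 0, 0], [0, 0, 2, 0, 0, 0, 0], [0, 0, 2, 0, 0, 0, 0], [0, 0, 2, 0, 0, 0, 0], [0, 0, 2, 0, 0, 0, 0], [0, 0, 2, 0, 0, 0, 0], [0, 0, 0, 0, 0, 0, 0]])

```text
time: 9.78
eef_pos: [0.5805, -0.0733, 0.0877]
orientation: [0.0, 1.0, 0.0, -0.0]
wrist_force: [-0.6, 0.7, 0.1]
grip_width: 0.0116
```

```bash
python3 -c "
from h import *
go(.5808,-.0733,.071,180)"
```

```text
t 9.78 pos [ 0.5805 -0.0733  0.0877] yaw 179.97 tilt [-0.0006  0.0001] w 0.0116 F [-0.64  0.66  0.08] T [ 0.058 -0.144  0.013] q [ 0.5   0.58 -0.63  1.8   0.42  0.91  1.26]
shift mm [-0.29  0.05 16.67] rot [ 0.   -0.04 -0.03] ; shift after rot [-0.28  0.05 16.67]
```

No contact yet, so I'll keep going a little deeper.

Request:
carry_out(targets=[[0, 0, 1.5, 0, 0, 0, 0], [0, 0, 1.5, 0, 0, 0, 0], [0, 0, 1.5, 0, 0, 0, 0], [0, 0, 0, 0, 0, 0, 0]])

```text
time: 10.12
eef_pos: [0.5808, -0.0737, 0.0835]
orientation: [0.0, 1.0, -0.0, 0.0]
wrist_force: [0.7, -0.7, -0.3]
grip_width: 0.0118
```

```bash
python3 -c "
from h import *
go(.5808,-.0733,.071,180)"
```

```text
t 10.12 pos [ 0.5808 -0.0737  0.0835] yaw 179.95 tilt [ 0.     -0.0004] w 0.0118 F [ 0.71 -0.69 -0.35] T [-0.147 -0.206 -0.029] q [ 0.5   0.58 -0.63  1.8   0.43  0.9   1.25]
shift mm [1.000e-02 4.300e-01 1.246e+01] rot [-0.02  0.   -0.05] ; shift after rot [1.000e-02 4.200e-01 1.246e+01]
```

Request:
carry_out(targets=[[0, 0, 1.5, 0, 0, 0, 0], [0, 0, 1.5, 0, 0, 0, 0], [0, 0, 1.5, 0, 0, 0, 0], [0, 0, 1.5, 0, 0, 0, 0], [0, 0, 0, 0, 0, 0, 0]])

```text
time: 10.53
eef_pos: [0.5806, -0.0741, 0.0773]
orientation: [0.001, 1.0, -0.0, -0.0]
wrist_force: [1.4, -4.2, -0.3]
grip_width: 0.0121
```

```bash
python3 -c "
from h import *
go(.5808,-.0733,.071,180)"
```

```text
t 10.53 pos [ 0.5806 -0.0741  0.0773] yaw 179.94 tilt [-0.0004 -0.0007] w 0.0121 F [ 1.4  -4.25 -0.27] T [-0.837 -0.277 -0.003] q [ 0.5   0.59 -0.62  1.8   0.43  0.89  1.25]
shift mm [-0.18  0.78  6.26] rot [-0.04 -0.02 -0.06] ; shift after rot [-0.18  0.78  6.26]
```

Request:
carry_out(targets=[[0, -0.8, 0, 0, 0, 0, 0], [0, 0, 1.5, 0, 0, 0, 0], [0, 0, 1.5, 0, 0, 0, 0], [0, 0, 1, 0, 0, 0, 0], [0, 0, 0, 0, 0, 0, 0]])

```text
time: 10.95
eef_pos: [0.5807, -0.0742, 0.0734]
orientation: [0.0, 1.0, 0.0, -0.0]
wrist_force: [0.1, -2.6, -1.4]
grip_width: 0.0119
```

```bash
python3 -c "
from h import *
go(.5808,-.0743,.071,180)"
```

```text
t 10.95 pos [ 0.5807 -0.0742  0.0734] yaw 179.97 tilt [-0.0002  0.    ] w 0.0119 F [ 0.08 -2.6  -1.39] T [-0.61  -0.238 -0.009] q [ 0.5   0.59 -0.62  1.8   0.44  0.88  1.24]
shift mm [-0.12 -0.15  2.39] rot [ 0.   -0.01 -0.03] ; shift after rot [-0.12 -0.15  2.39]
```

Request:
carry_out(targets=[[0, -0.5, 0.7, 0, 0, 0, 0], [0, 0, 0.7, 0, 0, 0, 0], [0, 0, 0.7, 0, 0, 0, 0], [0, 0, 0, 0, 0, 0, 0]])

```text
time: 11.28
eef_pos: [0.5808, -0.0742, 0.072]
orientation: [0.0, 1.0, 0.0, 0.0]
wrist_force: [-2.3, -1.0, 5.3]
grip_width: 0.0119
```

```bash
python3 -c "
from h import *
go(.5808,-.0743,.071,180)"
```

```text
t 11.28 pos [ 0.5808 -0.0742  0.072 ] yaw 179.99 tilt [0.0001 0.0001] w 0.0119 F [-2.32 -1.02  5.3 ] T [-0.177  0.25   0.003] q [ 0.5   0.6  -0.62  1.81  0.44  0.88  1.24]
shift mm [ 0.   -0.08  1.  ] rot [ 0.01  0.   -0.01] ; shift after rot [ 0.   -0.08  1.  ]
```

Request:
carry_out(targets=[[0, 0, 0.7, 0, 0, 0, 0], [0, 0, 0, 0, 0, 4, 0], [0, 0, 0, 0, 0, 5, 0], [0, 0, 0, 0, 0, 5, 0], [0, 0, 0, 0, 0, 5, 0], [0, 0, 0, 0, 0, 5, 0], [0, 0, 0, 0, 0, 5, 0], [0, 0, 0, 0, 0, 0, 0]])

```text
time: 11.95
eef_pos: [0.5815, -0.0738, 0.072]
orientation: [0.253, 0.967, 0.0, 0.001]
wrist_force: [-2.1, 0.0, 8.3]
grip_width: 0.012
```

```bash
python3 -c "
from h import *
go(.5808,-.0743,.071,110)"
```

```text
t 11.95 pos [ 0.5815 -0.0738  0.072 ] yaw 150.70 tilt [0.0017 0.0003] w 0.0120 F [-2.06  0.01  8.26] T [-0.022  0.282  0.013] q [ 0.41  0.57 -0.5   1.81  0.35  0.85  0.81]
shift mm [ 0.31 -0.79  1.  ] rot [ 0.09  0.05 40.7 ] ; shift after rot [-0.28 -0.8   1.  ]
```

Request:
carry_out(targets=[[0, 0, 0, 0, 0, 5, 0], [0, 0, 0, 0, 0, 5, 0], [0, 0, 0, 0, 0, 5, 0], [0, 0, 0, 0, 0, 5, 0], [0, 0, 0, 0, 0, 5, 0], [0, 0, 0, 0, 0, 5, 0], [0, 0, 0, 0, 0, 0, 0]])

```text
time: 12.53
eef_pos: [0.5816, -0.0737, 0.072]
orientation: [0.495, 0.869, 0.001, 0.001]
wrist_force: [-0.9, -0.4, 7.8]
grip_width: 0.0121
```

```bash
python3 -c "
from h import *
go(.5808,-.0743,.071,110)"
```

```text
t 12.53 pos [ 0.5816 -0.0737  0.072 ] yaw 120.70 tilt [0.002  0.0004] w 0.0121 F [-0.91 -0.38  7.75] T [0.008 0.267 0.004] q [ 0.32  0.54 -0.37  1.82  0.26  0.83  0.36]
shift mm [-0.09 -1.04  0.97] rot [ 0.12  0.03 10.7 ] ; shift after rot [-0.28 -1.01  0.97]
```

Request:
carry_out(targets=[[0, 0, 0, 0, 0, 3, 0], [0, 0, 0, 0, 0, 3, 0], [0, 0, 0, 0, 0, 3, 0]])

```text
time: 12.78
eef_pos: [0.5818, -0.0736, 0.072]
orientation: [0.56, 0.828, 0.001, 0.001]
wrist_force: [-0.5, 0.6, 7.5]
grip_width: 0.0118
```

```bash
python3 -c "
from h import *
go(.5808,-.0743,.071,110)"
```

```text
t 12.78 pos [ 0.5818 -0.0736  0.072 ] yaw 111.87 tilt [0.0023 0.0007] w 0.0118 F [-0.49  0.59  7.51] T [0.115 0.12  0.034] q [ 0.29  0.54 -0.33  1.82  0.23  0.82  0.23]
shift mm [-0.25 -1.18  0.97] rot [0.14 0.01 1.87] ; shift after rot [-0.28 -1.17  0.97]
```

Request:
carry_out(targets=[[0, 0, 0, 0, 0, 2, 0], [0, 0, 0, 0, 0, 2, 0], [0, 0, 0, 0, 0, 0, 0]])

```text
time: 13.03
eef_pos: [0.5819, -0.0736, 0.072]
orientation: [0.589, 0.808, 0.001, 0.001]
wrist_force: [-0.9, 0.7, 6.9]
grip_width: 0.0118
```

```bash
python3 -c "
from h import *
go(.5808,-.0743,.071,110)"
```

```text
t 13.03 pos [ 0.5819 -0.0736  0.072 ] yaw 107.90 tilt [0.0025 0.0007] w 0.0118 F [-0.9   0.65  6.92] T [-0.022  0.049  0.041] q [ 0.28  0.54 -0.31  1.82  0.22  0.82  0.17]
shift mm [-0.35 -1.28  1.  ] rot [ 0.15  0.01 -2.1 ] ; shift after rot [-0.3  -1.29  1.01]
```

Request:
carry_out(targets=[[0, 0, 0, 0, 0, 2, 0], [0, 0, 0, 0, 0, 2, 0], [0, 0, 0, 0, 0, 0, 0]])

```text
time: 13.28
eef_pos: [0.5819, -0.0737, 0.072]
orientation: [0.616, 0.788, 0.001, 0.001]
wrist_force: [0.4, 0.4, 7.7]
grip_width: 0.0121
```

```bash
python3 -c "
from h import *
go(.5808,-.0743,.071,110)"
```

```text
t 13.28 pos [ 0.5819 -0.0737  0.072 ] yaw 103.91 tilt [0.0025 0.0006] w 0.0121 F [0.39 0.41 7.71] T [-0.049 -0.027  0.065] q [ 0.27  0.53 -0.3   1.82  0.21  0.81  0.11]
shift mm [-0.32 -1.25  0.95] rot [ 0.15  0.01 -6.09] ; shift after rot [-0.18 -1.28  0.95]
```

Request:
carry_out(targets=[[0, 0, 0, 0, 0, 2, 0], [0, 0, 0, 0, 0, 2, 0], [0, 0, 0, 0, 0, 0, 0]], newtons=60)

```text
time: 13.53
eef_pos: [0.5822, -0.0739, 0.072]
orientation: [0.643, 0.766, 0.001, 0.001]
wrist_force: [0.2, -0.5, 5.3]
grip_width: 0.0119
```

```bash
python3 -c "
from h import *
go(.5808,-.0743,.071,110)
im=ctrl.camera('side');cv2.imwrite(f'pics/side5.png',cv2.cvtColor(im,cv2.COLOR_RGB2BGR))
crop(im,'s5',225,145,55,50,14)"
```

```text
t 13.53 pos [ 0.5822 -0.0739  0.072 ] yaw 99.92 tilt [0.0031 0.0003] w 0.0119 F [ 0.18 -0.48  5.32] T [-0.148 -0.17   0.13 ] q [ 0.25  0.53 -0.28  1.82  0.19  0.81  0.05]
shift mm [-0.2  -1.43  1.  ] rot [  0.17   0.03 -10.08] ; shift after rot [ 0.05 -1.44  1.  ]
```

View pics/s5.png

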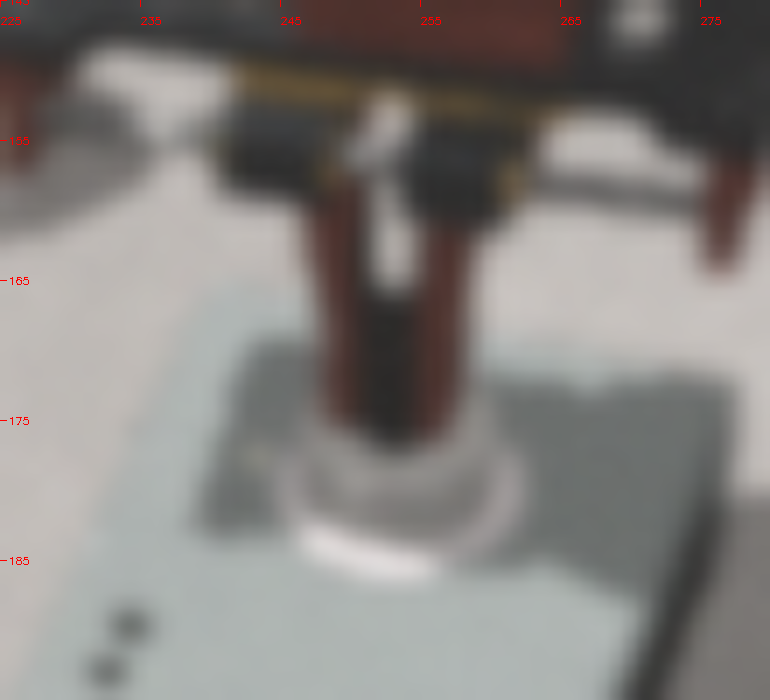

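Side view: the key's dark bow at (252,171) is between the fingers and seated on the cylinder. Torque is building past the friction level, so I'll add a bit more to make sure it has reached the stop.

Request:
carry_out(targets=[[0, 0, 0, 0, 0, 2, 0], [0, 0, 0, 0, 0, 2, 0], [0, 0, 0, 0, 0, 0, 0]])

```text
time: 13.83
eef_pos: [0.5823, -0.0739, 0.072]
orientation: [0.67, 0.743, 0.001, 0.001]
wrist_force: [0.3, -1.5, 5.8]
grip_width: 0.0116
```

```bash
python3 -c "
from h import *
go(.5808,-.0743,.071,110)"
```

```text
t 13.83 pos [ 0.5823 -0.0739  0.072 ] yaw 95.94 tilt [0.0033 0.0002] w 0.0116 F [ 0.33 -1.48  5.83] T [-0.285 -0.248  0.33 ] q [ 0.24  0.53 -0.26  1.82  0.18  0.81 -0.01]
shift mm [-0.21 -1.51  1.01] rot [  0.19   0.03 -14.06] ; shift after rot [ 0.16 -1.51  1.01]
```

Request:
carry_out(targets=[[0, 0, 0, 0, 0, 2, 0], [0, 0, 0, 0, 0, 2, 0], [0, 0, 0, 0, 0, 0, 0]])

```text
time: 14.08
eef_pos: [0.5823, -0.0739, 0.072]
orientation: [0.695, 0.719, 0.001, 0.001]
wrist_force: [0.4, -0.9, 6.0]
grip_width: 0.0116
```

```bash
python3 -c "
from h import *
go(.5808,-.0743,.071,110)"
```

```text
t 14.08 pos [ 0.5823 -0.0739  0.072 ] yaw 91.98 tilt [0.0033 0.    ] w 0.0116 F [ 0.36 -0.89  6.01] T [-0.263 -0.265  0.547] q [ 0.23  0.53 -0.25  1.82  0.17  0.81 -0.07]
shift mm [-0.31 -1.54  0.96] rot [  0.19   0.04 -18.02] ; shift after rot [ 0.18 -1.56  0.97]
```

Request:
carry_out(targets=[[0, 0, 0, 0, 0, -3, 0], [0, 0, 0, 0, 0, -3, 0], [0, 0, 0, 0, 0, 0, 0.1], [0, 0, 0, 0, 0, 0, 0.4], [0, 0, 0, 0, 0, 0, 0.4], [0, 0, 0, 0, 0, 0, 0.4], [0, 0, 0, 0, 0, 0, 0.4], [0, 0, 0, 0, 0, 0, 0.4]], newtons=20)

```text
time: 14.75
eef_pos: [0.5806, -0.0745, 0.0706]
orientation: [0.656, 0.755, -0.0, -0.0]
wrist_force: [0.9, -0.3, 1.0]
grip_width: 0.0351
```

```bash
python3 -c "
from h import *
go(.5808,-.0743,.2,110)"
```

```text
t 14.75 pos [ 0.5806 -0.0745  0.0706] yaw 97.97 tilt [-0.0005  0.0002] w 0.0351 F [ 0.89 -0.32  1.04] T [-0.019 -0.084  0.002] q [ 0.25  0.53 -0.27  1.82  0.19  0.81  0.02]
shift mm [   0.19    0.2  -129.41] rot [ -0.03  -0.02 -12.03] ; shift after rot [ 1.0000e-01  2.9000e-01 -1.2941e+02]
```

Request:
carry_out(targets=[[0, 0, -5, 0, 0, 0, 0.4], [0, 0, -10, 0, 0, 0, 0.4], [0, 0, -20, 0, 0, 0, 0.4], [0, 0, -25, 0, 0, 0, 0.6], [0, 0, -25, 0, 0, 0, 0.6], [0, 0, -25, 0, 0, -5, 0.7], [0, 0, -10, 0, 0, -7, 0.8], [0, 0, 0, 0, 0, -7, 0.8], [0, 0, 0, 0, 0, -7, 0.8], [0, 0, 0, 0, 0, -7, 0.8], [0, 0, 0, 0, 0, -7, 0.8], [0, 0, 0, 0, 0, -7, 0.8], [0, 0, 0, 0, 0, -7, 0.8], [0, 0, 0, 0, 0, -7, 0.8], [0, 0, 0, 0, 0, -7, 0.8], [0, 0, 0, 0, 0, -7, 0.8], [0, 0, 0, 0, 0, 0, 0.8]])

```text
time: 16.17
eef_pos: [0.5808, -0.0749, 0.1917]
orientation: [0.059, 0.998, -0.0, 0.0]
wrist_force: [-0.2, -0.2, 0.8]
grip_width: 0.0706
```

```bash
python3 -c "
from h import *
go(.5239,.3625,.15,173.5)"
```

```text
t 16.17 pos [ 0.5808 -0.0749  0.1917] yaw 173.27 tilt [ 0.0007 -0.0003] w 0.0706 F [-0.25 -0.16  0.76] T [ 0.049 -0.108 -0.031] q [ 0.47  0.43 -0.57  1.7   0.26  1.08  1.27]
shift mm [107.85 427.68  41.57] rot [-0.01  0.04 -0.23] ; shift after rot [106.09 428.1   41.72]
```

Request:
carry_out(targets=[[0, 0, 0, 0, 0, -0.2, 0.8], [5.9, 23.8, 1, 0, 0, 0, 0.8], [5.9, 23.8, 1, 0, 0, 0, 0.8], [5.9, 23.8, 1, 0, 0, 0, 0.8], [5.9, 23.8, 1, 0, 0, 0, 0.8], [5.9, 23.8, 1, 0, 0, 0, 0.8], [5.9, 23.8, 1, 0, 0, 0, 0.8], [5.9, 23.8, 1, 0, 0, 0, 0.8], [5.9, 23.8, 1, 0, 0, 0, 0.8], [5.9, 23.8, 1, 0, 0, 0, 0.8], [5.9, 23.8, 1, 0, 0, 0, 0.8], [5.9, 23.8, 1, 0, 0, 0, 0.8], [5.9, 23.8, 1, 0, 0, 0, 0.8], [5.9, 23.8, 1, 0, 0, 0, 0.8], [5.9, 23.8, 1, 0, 0, 0, 0.8], [5.9, 23.8, 1, 0, 0, 0, 0.8], [5.9, 23.8, 1, 0, 0, 0, 0.8], [5.9, 23.8, 1, 0, 0, 0, 0.8], [5.9, 23.8, 1, 0, 0, 0, 0.8], [0, 0, 0, 0, 0, 0, 0.8]])

```text
time: 17.83
eef_pos: [0.5237, 0.3692, 0.1732]
orientation: [0.059, 0.998, 0.002, -0.001]
wrist_force: [-0.3, 0.8, -0.1]
grip_width: 0.0703
```

```bash
python3 -c "
from h import *
go(.5239,.3625,.10,173.5)
for n in('side','top'):
    im=ctrl.camera(n);cv2.imwrite(f'pics/{n}6.png',cv2.cvtColor(im,cv2.COLOR_RGB2BGR))
crop(rd('side6'),'s6',170,160,120,180,4);crop(rd('top6'),'t6',240,155,50,50,12)
crop(rd('side6'),'s6k',225,150,55,50,14);
"
```

```text
t 17.83 pos [0.5237 0.3692 0.1732] yaw 173.27 tilt [-0.001   0.0035] w 0.0703 F [-0.35  0.81 -0.06] T [ 0.061 -0.101 -0.004] q [-0.26  0.56 -0.63  1.58  0.35  1.12  0.48]
shift mm [-1.1  -6.84 73.22] rot [ 0.19 -0.08 -0.23] ; shift after rot [-0.97 -6.6  73.24]
```

View pics/s6.png

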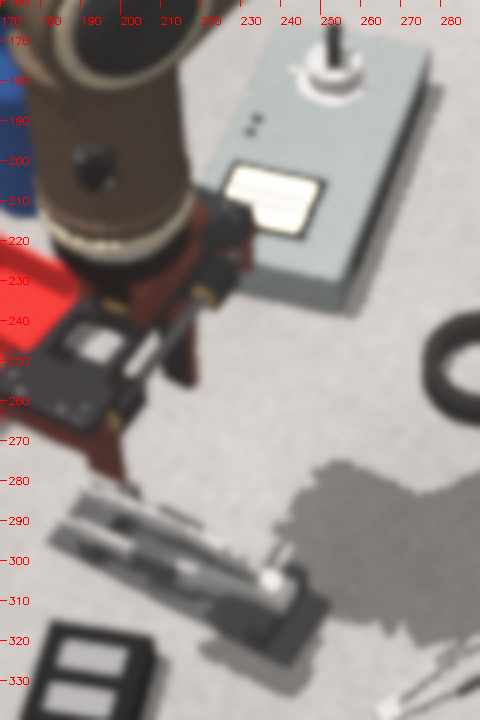

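View pics/t6.png

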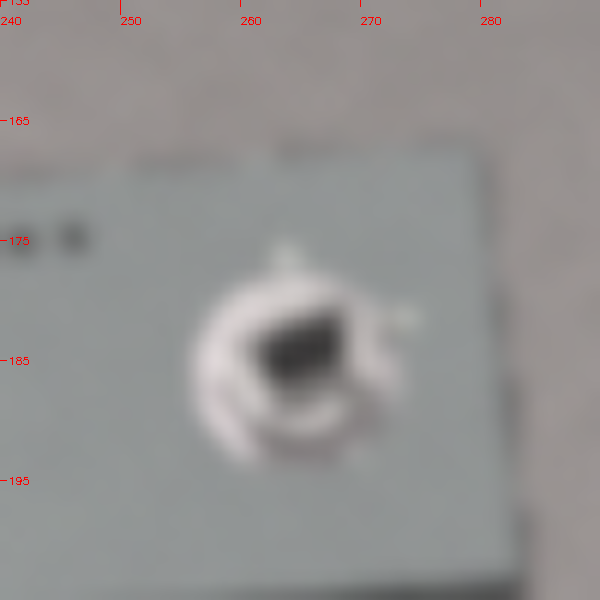

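View pics/s6k.png

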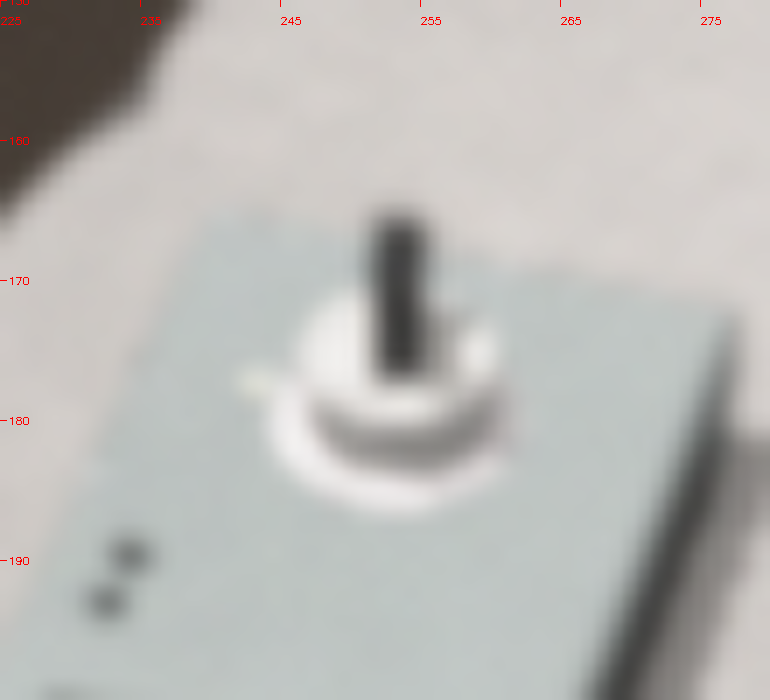

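Request:
carry_out(targets=[[0, 0, 20, 0, 0, 0, 0.8], [0, 0, 20, 0, 0, 0, 0.8], [0, 0, 20, 0, 0, 0, 0.8], [0, 0, 20, 0, 0, 0, 0.8], [0, 0, 0, 0, 0, 0, 0.8], [0, 0, 0, 0, 0, 0, 0.8]])

```text
time: 18.43
eef_pos: [0.5265, 0.3615, 0.0924]
orientation: [0.061, 0.998, -0.001, -0.001]
wrist_force: [0.1, 0.2, 0.9]
grip_width: 0.0702
```

```bash
python3 -c "
from h import *
for n in('side','top'):
    im=ctrl.camera(n);cv2.imwrite(f'pics/{n}7.png',cv2.cvtColor(im,cv2.COLOR_RGB2BGR))
go(.5239,.3625,.021,173.5)
crop(rd('side7'),'s7',165,230,100,100,7);crop(rd('top7'),'t7',110,165,70,75,8)
"
```

```text
t 18.53 pos [0.5272 0.3631 0.0943] yaw 173.06 tilt [0.0014 0.0006] w 0.0702 F [1.01 0.52 0.01] T [ 0.015 -0.14   0.073] q [-0.27  0.64 -0.59  1.65  0.41  0.98  0.44]
shift mm [ 3.31 -1.08 73.26] rot [ 0.05  0.08 -0.44] ; shift after rot [ 3.22 -1.   73.27]
```

View pics/s7.png

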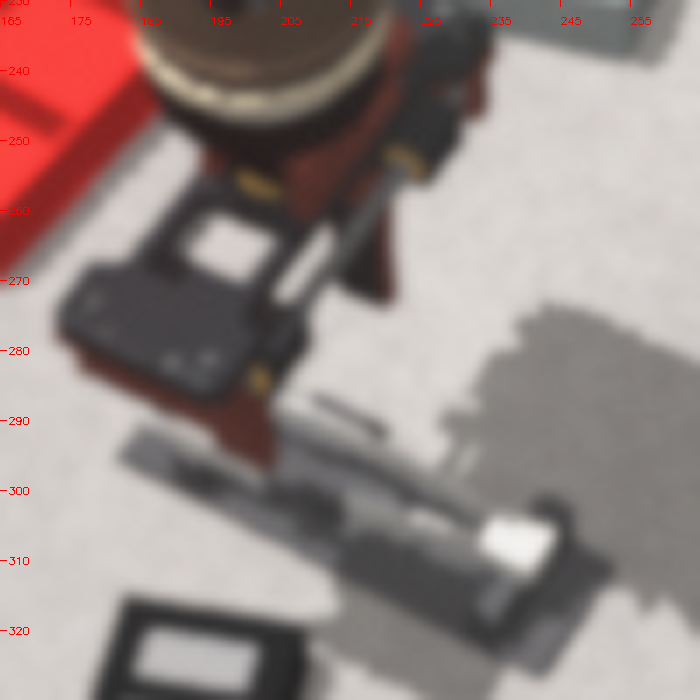

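View pics/t7.png

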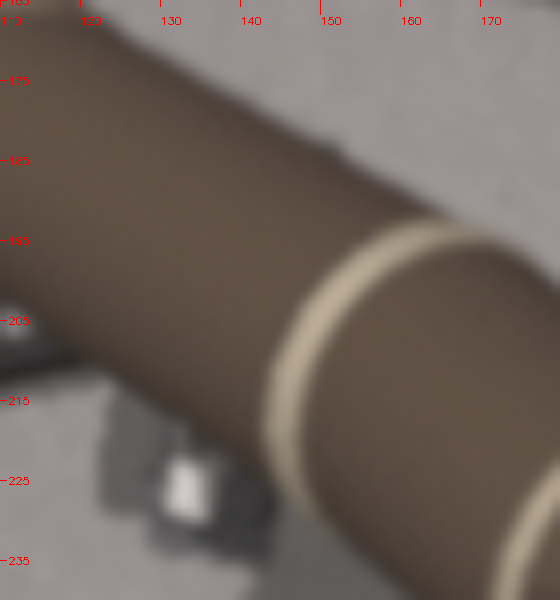

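```bash
python3 -c "
from h import *
crop(rd('side7'),'s7b',195,278,40,36,18)
print(onz('side',210,301.5,.039),onz('side',213.8,288.8,.048))
a=np.radians(-6.5);ey=np.array([-np.sin(a),np.cos(a),0]);ex=np.array([np.cos(a),np.sin(a),0])
o=np.array([.5239,.359,.03])
for l in ([-16,23,9],[16,23,9],[0,23,9],[-16,-16,18],[16,-16,18],[75,-5,7],[75,19,7],[-80,0,14]): p=o+l[0]*ex/1e3+l[1]*ey/1e3+np.array([0,0,l[2]/1e3]);print(l,proj('side',p).round(1),proj('top',p).round(1))
"
```

```text
[0.51711503 0.38067561 0.039     ] [0.52131627 0.34740238 0.048     ]
[-16, 23, 9] [211.8 303.2] [130.7 206.7]
[16, 23, 9] [201.2 298.2] [132.2 197.6]
[0, 23, 9] [206.5 300.7] [131.4 202.2]
[-16, -16, 18] [219.5 289.9] [141.2 207.6]
[16, -16, 18] [209. 285.] [142.6 198.4]
[75, -5, 7] [188.2 281.6] [142.8 181.9]
[75, 19, 7] [183.1 288.4] [136.1 181.2]
[-80, 0, 14] [238.  305.5] [134.  225.8]
```

View pics/s7b.png

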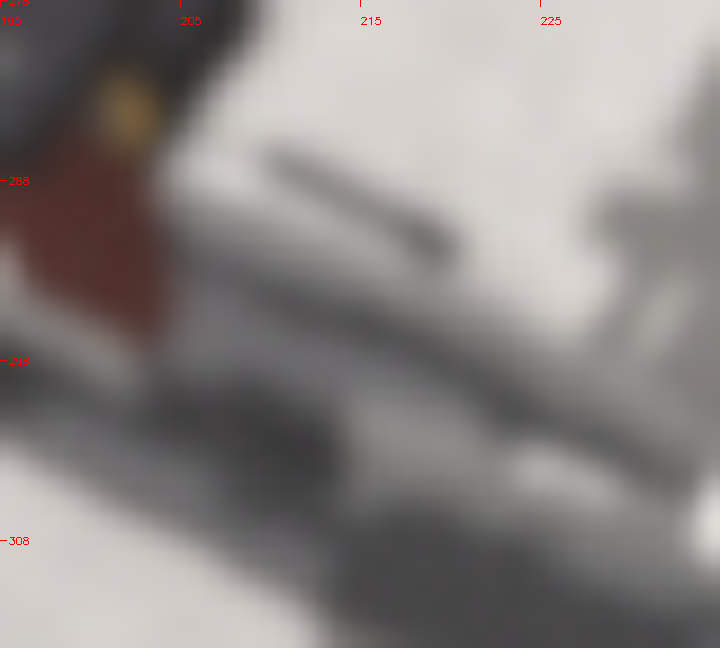

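Request:
carry_out(targets=[[3, 0.3, 10, 0, 0, -0.4, 0.8], [0, 0, 15, 0, 0, 0, 0.8], [0, 0, 15, 0, 0, 0, 0.8], [0, 0, 10, 0, 0, 0, 0.8], [0, 0, 10, 0, 0, 0, 0.8], [0, 0, 8, 0, 0, 0, 0.8], [0, 0, 5, 0, 0, 0, 0.8], [0, 0, 0, 0, 0, 0, 0.8], [0, 0, 0, 0, 0, 0, 0.8]])

```text
time: 19.28
eef_pos: [0.5234, 0.3641, 0.0199]
orientation: [0.056, 0.998, 0.0, -0.0]
wrist_force: [-0.0, -0.1, 0.2]
grip_width: 0.0703
```

```bash
python3 -c "
from h import *
for n in('side',):
    im=ctrl.camera(n);cv2.imwrite(f'pics/{n}8.png',cv2.cvtColor(im,cv2.COLOR_RGB2BGR))
go(.5239,.3635,.021,173.5)
crop(rd('side8'),'s8',175,260,75,65,10)
"
```

```text
t 19.33 pos [0.5235 0.3643 0.0202] yaw 173.57 tilt [0.0004 0.0004] w 0.0703 F [ 0.3   0.03 -0.75] T [ 0.001 -0.188 -0.005] q [-0.31  0.73 -0.55  1.7   0.48  0.85  0.39]
shift mm [-0.45 -0.73 -0.75] rot [0.03 0.02 0.07] ; shift after rot [-0.45 -0.73 -0.75]
```

View pics/s8.png

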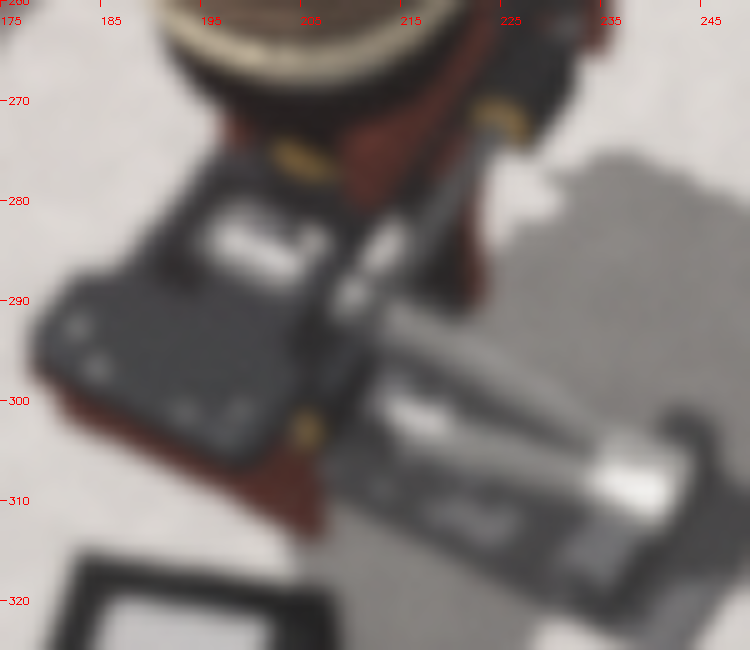

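Side view: the fingers straddle the pads, with the near one at (205,310) and the far one at (222,288). Nothing is touching, so I'll close in stages.

Request:
carry_out(targets=[[0, 0, 0, 0, 0, 0, 0.6], [0, 0, 0, 0, 0, 0, 0.5], [0, 0, 0, 0, 0, 0, 0.46], [0, 0, 0, 0, 0, 0, 0.44], [0, 0, 0, 0, 0, 0, 0.43], [0, 0, 0, 0, 0, 0, 0.42], [0, 0, 0, 0, 0, 0, 0.41], [0, 0, 0, 0, 0, 0, 0.4], [0, 0, 0, 0, 0, 0, 0.39], [0, 0, 0, 0, 0, 0, 0.39]], newtons=20)

```text
time: 20.17
eef_pos: [0.5236, 0.364, 0.02]
orientation: [0.056, 0.998, 0.0, 0.0]
wrist_force: [1.0, -0.4, 2.6]
grip_width: 0.0343
```

```bash
python3 -c "
from h import *
go(.5239,.3635,.021,173.5)
"
```

```text
t 20.17 pos [0.5236 0.364  0.02  ] yaw 173.56 tilt [0.0005 0.0001] w 0.0343 F [ 1.03 -0.41  2.64] T [-0.119 -0.306 -0.045] q [-0.31  0.73 -0.55  1.7   0.48  0.85  0.39]
shift mm [-0.31 -0.43 -0.98] rot [0.01 0.03 0.06] ; shift after rot [-0.31 -0.43 -0.98]
```

Request:
carry_out(targets=[[0, 0, 0, 0, 0, 0, 0.39], [0, 0, -2, 0, 0, 0, 0.39], [0, 0, -4, 0, 0, 0, 0.39], [0, 0, -6, 0, 0, 0, 0.39], [0, 0, -8, 0, 0, 0, 0.39], [0, 0, -10, 0, 0, 0, 0.39], [0, 0, -10, 0, 0, 0, 0.39], [0, 0, -10, 0, 0, 0, 0.39], [0, 0, -10, 0, 0, 0, 0.39], [0, 0, -10, 0, 0, 0, 0.39], [0, 0, -10, 0, 0, 0, 0.39], [0, 0, -10, 0, 0, 0, 0.39], [0, 0, -6, 0, 0, 0, 0.39], [0, 0, -4, 0, 0, 0, 0.39], [0, 0, 0, 0, 0, 0, 0.39], [0, 0, 0, 0, 0, 0, 0.39]])

```text
time: 21.5
eef_pos: [0.5233, 0.3638, 0.1197]
orientation: [0.056, 0.998, -0.0, -0.0]
wrist_force: [-0.8, -0.2, -0.9]
grip_width: 0.0345
```

```bash
python3 -c "
from h import *
go(.5239,.3635,.021,173.5)
im=ctrl.camera('side');cv2.imwrite(f'pics/side9.png',cv2.cvtColor(im,cv2.COLOR_RGB2BGR))
im=ctrl.camera('top');cv2.imwrite(f'pics/top9.png',cv2.cvtColor(im,cv2.COLOR_RGB2BGR))
crop(rd('side9'),'s9',165,220,95,95,8)
"
```

```text
t 21.50 pos [0.5233 0.3638 0.1197] yaw 173.56 tilt [-0.     -0.0002] w 0.0345 F [-0.77 -0.17 -0.88] T [ 0.017 -0.131 -0.013] q [-0.27  0.61 -0.61  1.64  0.39  1.02  0.46]
shift mm [-0.59 -0.25 98.75] rot [-0.01  0.    0.06] ; shift after rot [-0.59 -0.27 98.75]
```

View pics/s9.png

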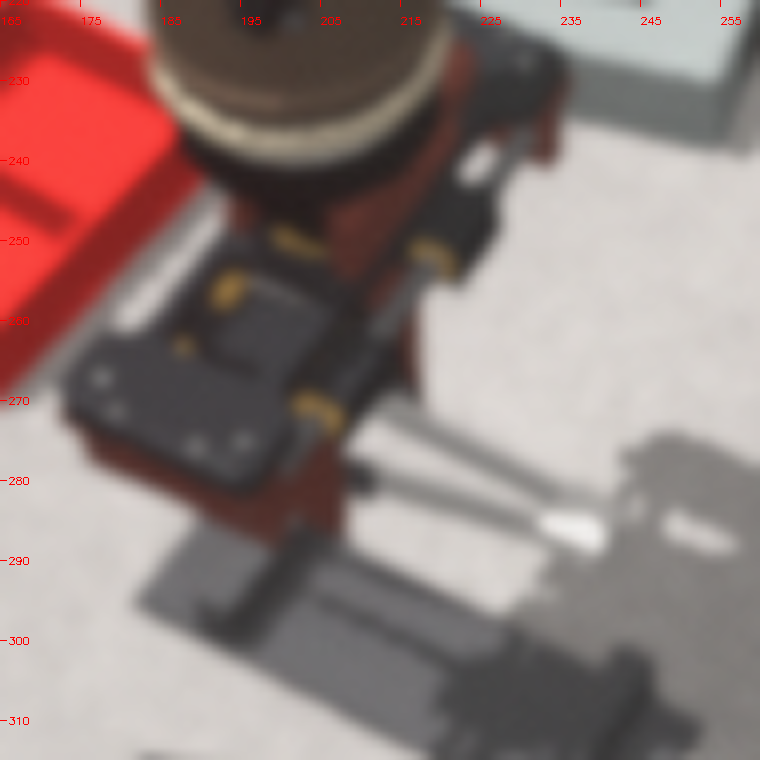

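```bash
python3 -c "
from h import *
go(.5043,.0607,.12,184.8)
"
```

```text
t 21.60 pos [0.5231 0.3637 0.1192] yaw 173.56 tilt [-0.0007 -0.0007] w 0.0345 F [-0.71  0.23 -0.03] T [ 0.093 -0.127  0.054] q [-0.27  0.61 -0.61  1.64  0.39  1.02  0.46]
shift mm [ -15.24 -303.16   -0.58] rot [ -0.04  -0.04 -11.24] ; shift after rot [  44.12 -300.32   -0.79]
```

Request:
carry_out(targets=[[0, 0, 0, 0, 0, -2.2, 0.39], [0, 0, 0, 0, 0, -3, 0.39], [0, 0, 0, 0, 0, -3, 0.39], [0, 0, 0, 0, 0, -3, 0.39], [1.1, -7.5, 0, 0, 0, 0, 0.39], [2.2, -15, 0, 0, 0, 0, 0.39], [2.9, -20, 0, 0, 0, 0, 0.39], [2.9, -20, 0, 0, 0, 0, 0.39], [2.9, -20, 0, 0, 0, 0, 0.39], [2.9, -20, 0, 0, 0, 0, 0.39], [2.9, -20, 0, 0, 0, 0, 0.39], [2.9, -20, 0, 0, 0, 0, 0.39], [2.9, -20, 0, 0, 0, 0, 0.39], [2.9, -20, 0, 0, 0, 0, 0.39], [2.9, -20, 0, 0, 0, 0, 0.39], [2.9, -20, 0, 0, 0, 0, 0.39], [2.9, -20, 0, 0, 0, 0, 0.39], [2.9, -20, 0, 0, 0, 0, 0.39], [2.9, -20, 0, 0, 0, 0, 0.39], [2.2, -15, 0, 0, 0, 0, 0.39]])

```text
time: 23.27
eef_pos: [0.5044, 0.0614, 0.1195]
orientation: [-0.04, 0.999, -0.0, -0.0]
wrist_force: [0.4, -0.2, -0.8]
grip_width: 0.034
```

Request:
carry_out(targets=[[0.5, -2, 0, 0, 0, 0, 0.39], [0, 0, 8, 0, 0, 0, 0.39], [0, 0, 10, 0, 0, 0, 0.39], [0, 0, 10, 0, 0, 0, 0.39], [0, 0, 10, 0, 0, 0, 0.39], [0, 0, 6, 0, 0, 0, 0.39], [0, 0, 2, 0, 0, 0, 0.39], [0, 0, 0, 0, 0, 0, 0.39], [0, 0, 0, 0, 0, 0, 0.39], [0, 0, 0, 0, 0, 0, 0.39]])

```text
time: 24.1
eef_pos: [0.505, 0.0621, 0.0742]
orientation: [-0.042, 0.999, 0.0, 0.0]
wrist_force: [-0.4, 0.2, -0.7]
grip_width: 0.0343
```

```bash
python3 -c "
from h import *
im=ctrl.camera('side');cv2.imwrite(f'pics/side10.png',cv2.cvtColor(im,cv2.COLOR_RGB2BGR))
im=ctrl.camera('top');cv2.imwrite(f'pics/top10.png',cv2.cvtColor(im,cv2.COLOR_RGB2BGR))
go(.5043,.0607,.072,184.8)
crop(rd('side10'),'s10',210,150,85,90,8);crop(rd('top10'),'t10',200,160,70,70,9)
"
```

```text
t 24.20 pos [0.505  0.062  0.0743] yaw -175.24 tilt [0.0009 0.    ] w 0.0342 F [ 0.71 -0.5   0.16] T [ 0.067 -0.176  0.007] q [ 0.29  0.49 -0.64  1.99  0.41  0.79  1.07]
shift mm [ 0.84 -1.19  2.28] rot [-0.    0.05 -0.04] ; shift after rot [ 0.84 -1.18  2.28]
```

View pics/s10.png

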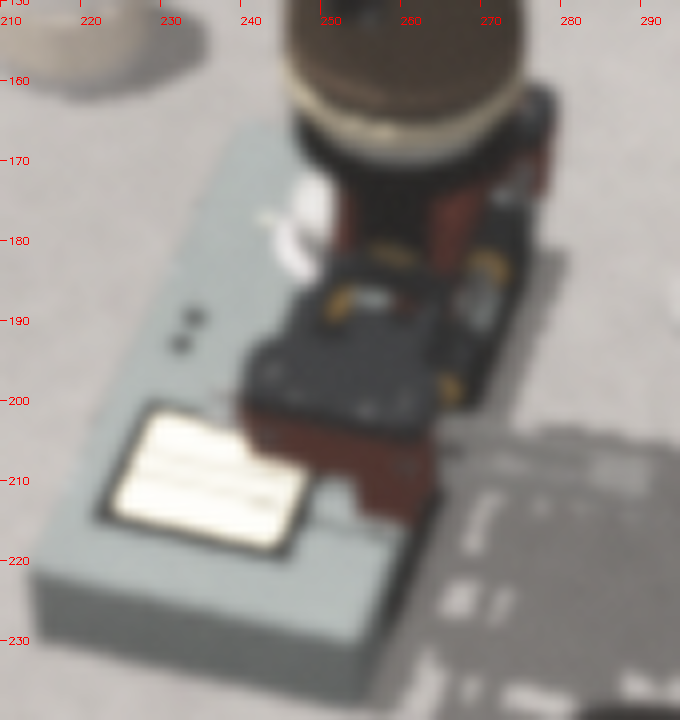

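View pics/t10.png

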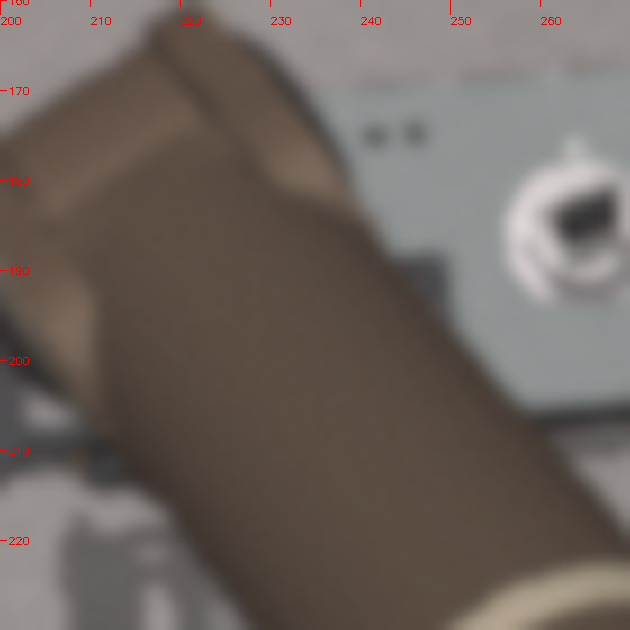

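```bash
python3 -c "
from h import *
s=rd('side9')
crop(s,'s9b',200,262,45,30,16)
u0,v0,w,h=228,278,16,14
P=cv2.resize(s[v0:v0+h,u0:u0+w].astype(float).min(2),None,fx=8,fy=8,interpolation=cv2.INTER_CUBIC)
m=(P>200).astype(np.uint8);M=cv2.moments(m,True);c=np.array([M['m10'],M['m01']])/M['m00']/8-.4375+[u0,v0];print(c,M['m00']/64)
for z in (.140,.1437): print(onz('side',*c,z))
a=np.radians(4.8)
for l in ([75,-5,7],[75,9,7],[75,-5,10.5],[70,12,10]):
  p=np.array([.505,.062,.0843])+[l[0]*np.cos(a)/1e3-l[1]*np.sin(a)/1e3,l[0]*np.sin(a)/1e3+l[1]*np.cos(a)/1e3,l[2]/1e3];print(l,proj('side',p))
crop(rd('side10'),'s10b',222,185,34,30,20)
"
```

```text
[235.11748172 284.73759141] 42.734375
[0.44707664 0.3722443  0.14      ]
[0.44595711 0.37452358 0.1437    ]
[75, -5, 7] [235.7955484  198.23217591]
[75, 9, 7] [234.27110378 201.51676452]
[75, -5, 10.5] [235.75714212 197.39763251]
[70, 12, 10] [235.53511939 201.86618478]
```

View pics/s9b.png

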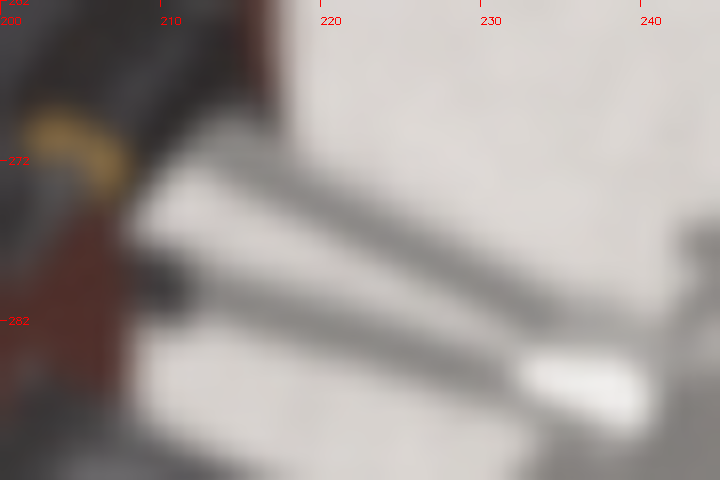

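View pics/s10b.png

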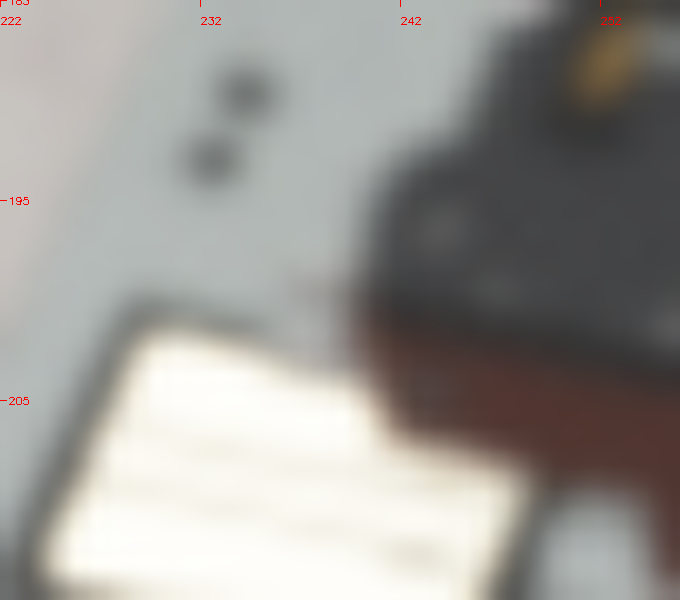

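Request:
carry_out(targets=[[0, 0, -10, 0, 0, 0, 0.39], [0, 0, -15, 0, 0, 0, 0.39], [0, 0, -15, 0, 0, 0, 0.39], [0, 0, -10, 0, 0, -3, 0.39], [0, 0, 0, 0, 0, -6, 0.39], [0, 0, 0, 0, 0, -6, 0.39], [0, 0, 0, 0, 0, -6, 0.39], [0, 0, 0, 0, 0, -6, 0.39], [0, 0, 0, 0, 0, -6, 0.39], [0, 0, 0, 0, 0, -6, 0.39], [0, 0, 0, 0, 0, -6, 0.39], [0, 0, 0, 0, 0, -6, 0.39], [0, 0, 0, 0, 0, -6, 0.39], [0, 0, 0, 0, 0, -3, 0.39], [0, 0, 0, 0, 0, 0, 0.39], [0, 0, 0, 0, 0, 0, 0.39]])

```text
time: 25.53
eef_pos: [0.5049, 0.0617, 0.1245]
orientation: [-0.535, 0.845, -0.0, 0.0]
wrist_force: [0.3, 0.2, -0.7]
grip_width: 0.0345
```

```bash
python3 -c "
from h import *
im=ctrl.camera('side');cv2.imwrite(f'pics/side11.png',cv2.cvtColor(im,cv2.COLOR_RGB2BGR))
im=ctrl.camera('top');cv2.imwrite(f'pics/top11.png',cv2.cvtColor(im,cv2.COLOR_RGB2BGR))
go(.5043,.0607,.072,184.8)
crop(rd('side11'),'s11',210,150,85,90,8);crop(rd('top11'),'t11',190,150,80,70,9)
"
```

```text
t 25.63 pos [0.5048 0.0617 0.1243] yaw -115.36 tilt [ 0.0005 -0.0003] w 0.0344 F [ 1.02 -0.33 -0.44] T [ 0.137 -0.061 -0.037] q [ 0.51  0.5  -0.93  1.94  0.49  0.95  2.04]
shift mm [ 1.18  0.08 52.3 ] rot [-3.000e-02  2.000e-02  5.984e+01] ; shift after rot [ 0.63 -0.99 52.3 ]
```

View pics/s11.png

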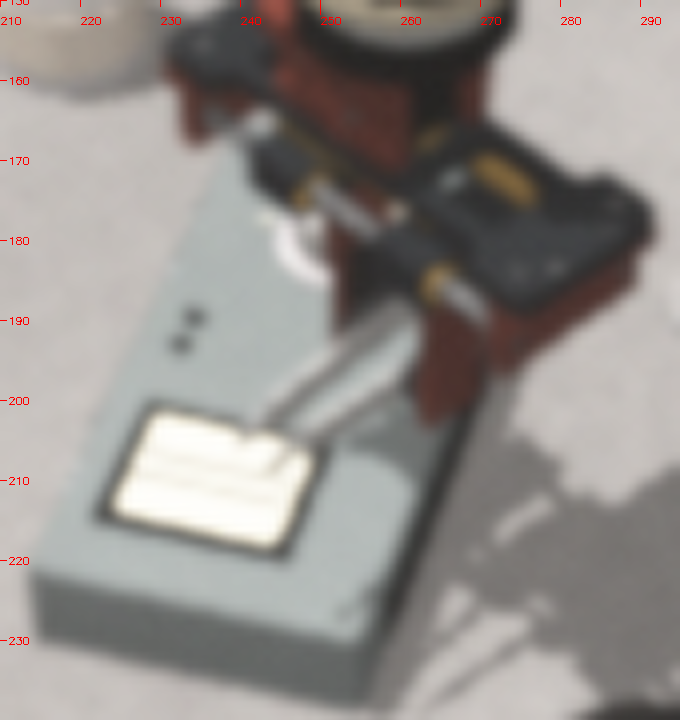

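View pics/t11.png

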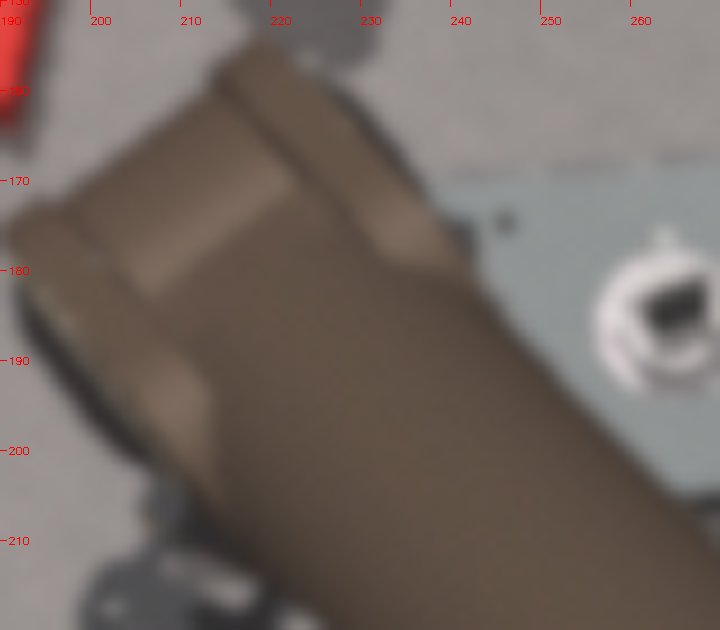

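```bash
python3 -c "
from h import *
crop(rd('side11'),'s11b',230,186,34,30,22)
a=np.radians(64.64)
for l in ([75,-6.15,17],[75,8.35,17],[75,-8.65,17],[75,10.85,17],[0,-17,27],[65,-6.15,17]):
  p=np.array([.5048,.0617,.1243])+[l[0]*np.cos(a)/1e3-l[1]*np.sin(a)/1e3,l[0]*np.sin(a)/1e3+l[1]*np.cos(a)/1e3,l[2]/1e3];print(l,proj('side',p))
"
```

```text
[75, -6.15, 17] [238.63095771 204.44804347]
[75, 8.35, 17] [242.13521177 207.23638635]
[75, -8.65, 17] [238.0307348  203.97041854]
[75, 10.85, 17] [242.74337826 207.72027919]
[0, -17, 27] [255.81505601 186.87151347]
[65, -6.15, 17] [241.33280496 202.66056149]
```

View pics/s11b.png

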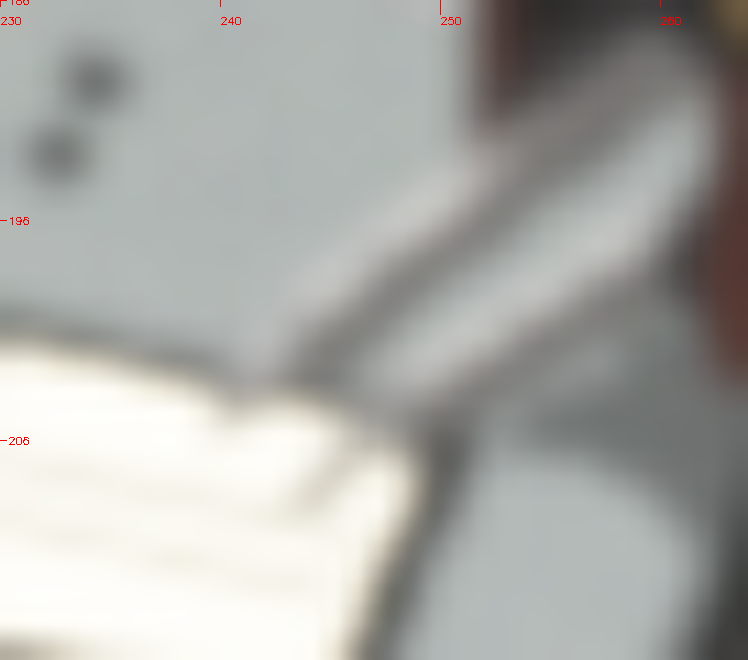

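Request:
carry_out(targets=[[0, 0, 0, 0, 0, 3, 0.39], [0, 0, 0, 0, 0, 6, 0.39], [0, 0, 0, 0, 0, 6, 0.39], [0, 0, 0, 0, 0, 6, 0.39], [0, 0, 0, 0, 0, 6, 0.39], [0, 0, 0, 0, 0, 6, 0.39], [0, 0, 0, 0, 0, 6, 0.39], [0, 0, 0, 0, 0, 6, 0.39], [0, 0, 0, 0, 0, 6, 0.39], [0, 0, 0, 0, 0, 6, 0.39], [0, 0, 0, 0, 0, 2.8, 0.39], [0, 0, 0, 0, 0, 0, 0.39], [0, 0, 10, 0, 0, 0, 0.39], [0, 0, 15, 0, 0, 0, 0.39], [0, 0, 15, 0, 0, 0, 0.39], [0, 0, 10, 0, 0, 0, 0.39], [0, 0, 6, 0, 0, 0, 0.39], [0, 0, 0, 0, 0, 0, 0.39], [0, 0, 0, 0, 0, 0, 0.39]])

```text
time: 27.22
eef_pos: [0.5046, 0.0621, 0.0677]
orientation: [-0.044, 0.999, 0.0, -0.0]
wrist_force: [0.4, 0.4, -2.0]
grip_width: 0.0342
```

```bash
python3 -c "
from h import *
go(.5053,.0590,.068,184.8)
"
```

```text
t 27.22 pos [0.5046 0.0621 0.0677] yaw -175.00 tilt [-0.0006  0.0003] w 0.0342 F [ 0.38  0.37 -1.95] T [ 0.078 -0.098 -0.   ] q [ 0.29  0.5  -0.64  1.99  0.41  0.78  1.06]
shift mm [-0.42 -3.12 -0.32] rot [ 0.02 -0.03  0.2 ] ; shift after rot [-0.43 -3.12 -0.32]
```

Request:
carry_out(targets=[[-0.4, -1.5, 0, 0, 0, 0.2, 0.39], [0, -1.5, 0, 0, 0, 0, 0.385], [0, 0, 0, 0, 0, 0, 0.38], [0, 0, 0, 0, 0, 0, 0.375], [0, 0, 0, 0, 0, 0, 0.37], [0, 0, 0, 0, 0, 0, 0.366], [0, 0, 0, 0, 0, 0, 0.364], [0, 0, 0, 0, 0, 0, 0.364], [0, 0, 0, 0, 0, 0, 0.364], [0, 0, 0, 0, 0, 0, 0.364]])

```text
time: 28.05
eef_pos: [0.5054, 0.0589, 0.0678]
orientation: [-0.042, 0.999, -0.0, 0.0]
wrist_force: [-0.6, 0.0, -1.1]
grip_width: 0.032
```

```bash
python3 -c "
from h import *
go(.5053,.0590,.068,184.8)
im=ctrl.camera('side');cv2.imwrite(f'pics/side12.png',cv2.cvtColor(im,cv2.COLOR_RGB2BGR))
crop(im,'s12',222,185,34,30,20)
print([round(ctrl.sense()['grip_width'],5) for _ in range(1)])
a=np.radians(4.8)
for l in ([75,-5,17],[75,5,17],[75,-5,20.5],[75,5,20.5]):
  p=np.array([.5053,.0590,.068])+[l[0]*np.cos(a)/1e3-l[1]*np.sin(a)/1e3,l[0]*np.sin(a)/1e3+l[1]*np.cos(a)/1e3,l[2]/1e3];print(l,proj('side',p))
"
```

```text
t 28.05 pos [0.5054 0.0589 0.0678] yaw -175.23 tilt [ 0. -0.] w 0.0320 F [-0.6   0.02 -1.06] T [ 0.06  -0.138  0.022] q [ 0.29  0.5  -0.64  1.99  0.41  0.78  1.07]
shift mm [ 0.05  0.07 -0.17] rot [-0.    0.   -0.03] ; shift after rot [ 0.05  0.07 -0.17]
[0.03188]
[75, -5, 17] [236.17349914 199.02228289]
[75, 5, 17] [235.09336269 201.35713615]
[75, -5, 20.5] [236.13590364 198.19284156]
[75, 5, 20.5] [235.05371968 200.52778157]
```

View pics/s12.png

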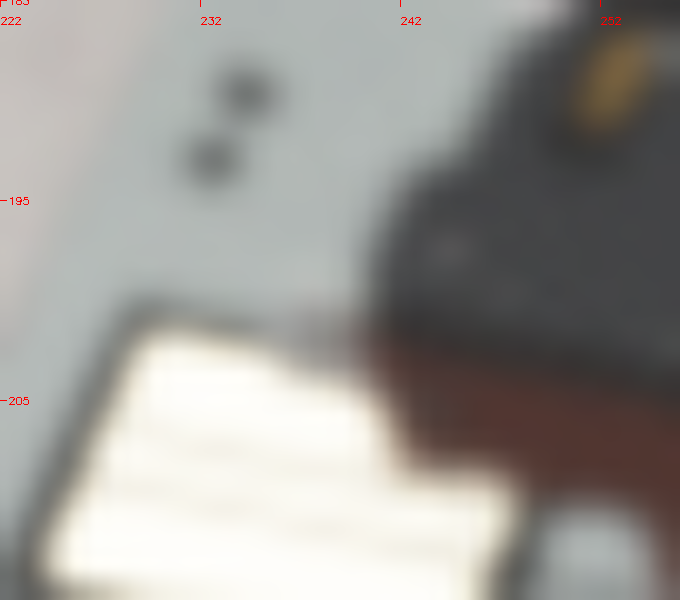

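```bash
python3 -c "
from h import *
for z in(.068,.098,.128,.158):
  for y in (45,60,75,90):
    a=np.radians(y);p=np.array([.5053,.0590,z+.017])+[.075*np.cos(a),.075*np.sin(a),0];print(z,y,proj('side',p).round(0))
"
```

```text
0.068 45 [236. 213.]
0.068 60 [239. 217.]
0.068 75 [244. 221.]
0.068 90 [250. 223.]
0.098 45 [236. 206.]
0.098 60 [239. 210.]
0.098 75 [244. 214.]
0.098 90 [250. 216.]
0.128 45 [235. 198.]
0.128 60 [239. 203.]
0.128 75 [244. 206.]
0.128 90 [250. 209.]
0.158 45 [235. 191.]
0.158 60 [239. 195.]
0.158 75 [244. 199.]
0.158 90 [250. 201.]
```

Request:
carry_out(targets=[[0, 0, -8, 0, 0, 0, 0.364], [0, 0, -15, 0, 0, 0, 0.364], [0, 0, -15, 0, 0, 0, 0.364], [0, 0, -15, 0, 0, 0, 0.364], [0, 0, -15, 0, 0, 0, 0.364], [0, 0, -15, 0, 0, 0, 0.364], [0, 0, -7, 0, 0, -3, 0.364], [0, 0, 0, 0, 0, -6, 0.364], [0, 0, 0, 0, 0, -6, 0.364], [0, 0, 0, 0, 0, -6, 0.364], [0, 0, 0, 0, 0, -6, 0.364], [0, 0, 0, 0, 0, -6, 0.364], [0, 0, 0, 0, 0, -6, 0.364], [0, 0, 0, 0, 0, -6, 0.364], [0, 0, 0, 0, 0, -6, 0.364], [0, 0, 0, 0, 0, -4, 0.364], [0, 0, 0, 0, 0, 0, 0.364], [0, 0, 0, 0, 0, 0, 0.364]])

```text
time: 29.6
eef_pos: [0.5054, 0.0588, 0.1582]
orientation: [-0.497, 0.868, 0.0, 0.0]
wrist_force: [-0.2, -0.3, -0.2]
grip_width: 0.032
```

```bash
python3 -c "
from h import *
im=ctrl.camera('side');cv2.imwrite(f'pics/side13.png',cv2.cvtColor(im,cv2.COLOR_RGB2BGR))
go(.5053,.0590,.068,184.8)
crop(im,'s13',228,172,36,32,20)
s=ctrl.sense();R=Ro.from_quat(s['orientation']).as_matrix();a=np.arctan2(R[1,0],R[0,0])+np.pi
for l in ([75,-5,17],[75,5,17],[75,-7,20.5],[75,7,13.5],[20,-12,17],[20,12,17]):
  p=s['eef_pos']+[l[0]*np.cos(a)/1e3-l[1]*np.sin(a)/1e3,l[0]*np.sin(a)/1e3+l[1]*np.cos(a)/1e3,l[2]/1e3];print(l,proj('side',p))
"
```

```text
t 29.65 pos [0.5053 0.0589 0.1581] yaw -120.39 tilt [ 0.0002 -0.    ] w 0.0319 F [-0.31 -0.12 -1.03] T [ 0.106 -0.046  0.004] q [ 0.52  0.44 -0.92  1.91  0.41  1.    2.02]
shift mm [-6.000e-02  1.100e-01  9.014e+01] rot [-1.000e-02  1.000e-02  5.481e+01] ; shift after rot [4.000e-02 1.100e-01 9.014e+01]
[75, -5, 17] [237.38265369 193.9372888 ]
[75, 5, 17] [239.57279846 195.99289401]
[75, -7, 20.5] [236.90759094 192.6195247 ]
[75, 7, 13.5] [240.04675702 197.31149029]
[20, -12, 17] [251.81550543 183.8740176 ]
[20, 12, 17] [257.13743868 188.6331111 ]
```

View pics/s13.png

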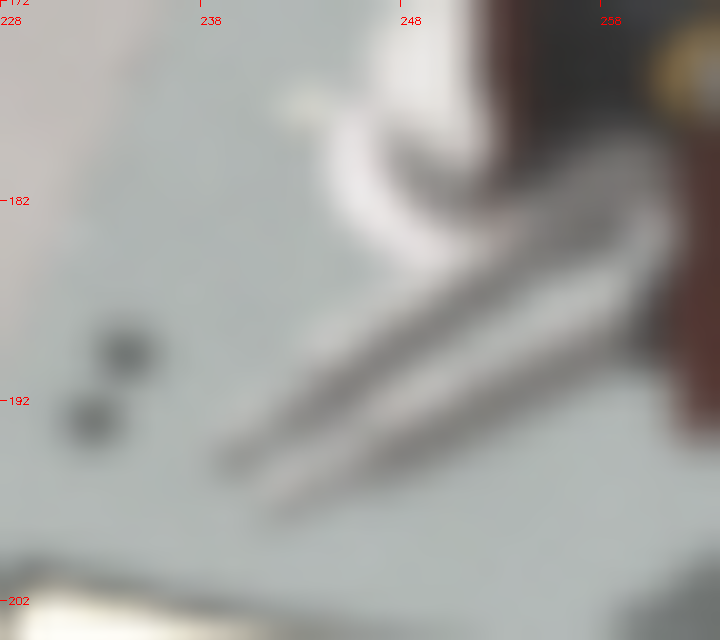

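Request:
carry_out(targets=[[0, 0, -10, 0, 0, -3, 0.364], [0, 0, -10, 0, 0, -6, 0.364], [0, 0, -10, 0, 0, -6, 0.364], [0, 0, 0, 0, 0, -6, 0.364], [0, 0, 0, 0, 0, -6, 0.364], [0, 0, 0, 0, 0, -3, 0.364], [0, 0, 0, 0, 0, 0, 0.364], [0, 0, 0, 0, 0, 0, 0.364]])

```text
time: 30.32
eef_pos: [0.5053, 0.0589, 0.1879]
orientation: [-0.704, 0.71, 0.0, -0.0]
wrist_force: [-0.5, 0.3, -1.3]
grip_width: 0.032
```

```bash
cat > tp.py <<'E'
from h import *
import sys
n=sys.argv[1];u,v=int(sys.argv[2]),int(sys.argv[3])
im=ctrl.camera('side');cv2.imwrite(f'pics/side{n}.png',cv2.cvtColor(im,cv2.COLOR_RGB2BGR))
go(.5053,.0590,.068,184.8)
crop(im,'s'+n,u,v,36,32,20)
s=ctrl.sense();R=Ro.from_quat(s['orientation']).as_matrix();a=np.arctan2(R[1,0],R[0,0])+np.pi
for l in ([75,-5,17],[75,5,17],[75,0,17],[76,0,17],[75,1,17],[75,0,18],[20,-12,17],[20,12,17]):
  p=s['eef_pos']+[l[0]*np.cos(a)/1e3-l[1]*np.sin(a)/1e3,l[0]*np.sin(a)/1e3+l[1]*np.cos(a)/1e3,l[2]/1e3];q=proj('side',p);print(l,q.round(2),((q-[u,v]+.5)*20).round(0))
E
python3 tp.py 14 236 170
```

```text
t 30.37 pos [0.5053 0.0589 0.1879] yaw -90.42 tilt [-0.0001 -0.0001] w 0.0322 F [ 0.43  0.2  -0.66] T [ 0.137 -0.     0.004] q [ 0.62  0.45 -1.07  1.87  0.45  1.09  2.51]
shift mm [-9.0000e-02 -2.0000e-02  1.1987e+02] rot [ 0.000e+00 -1.000e-02  8.478e+01] ; shift after rot [-2.0000e-02  8.0000e-02  1.1987e+02]
[75, -5, 17] [247.93 192.81] [249. 466.]
[75, 5, 17] [251.42 193.8 ] [318. 486.]
[75, 0, 17] [249.67 193.3 ] [283. 476.]
[76, 0, 17] [249.53 193.55] [281. 481.]
[75, 1, 17] [250.02 193.4 ] [290. 478.]
[75, 0, 18] [249.67 193.04] [283. 471.]
[20, -12, 17] [253.37 178.87] [357. 187.]
[20, 12, 17] [261.57 181.13] [521. 233.]
```

View pics/s14.png

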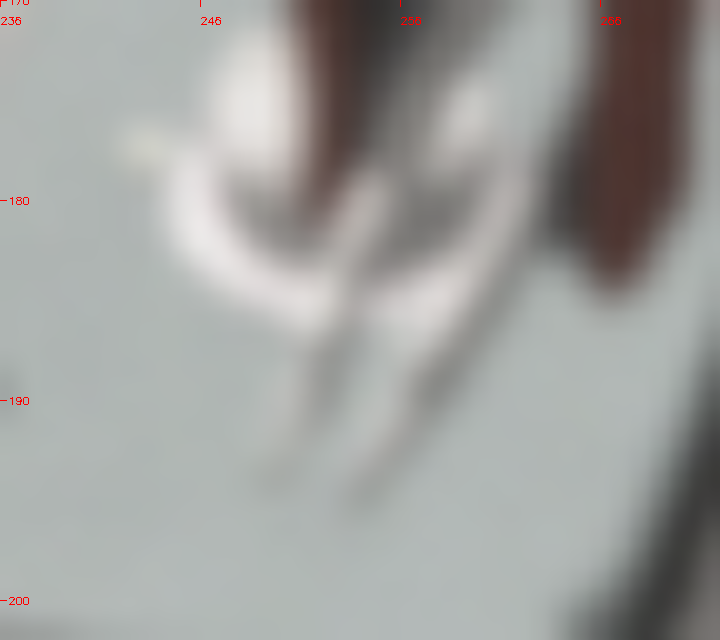

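```bash
python3 -c "
from h import *
im=ctrl.camera('top');cv2.imwrite(f'pics/top14.png',cv2.cvtColor(im,cv2.COLOR_RGB2BGR))
crop(im,'t14',170,150,90,75,8)
R=0
s=ctrl.sense()
for l in (75,20,0,-80): print(l,proj('top',s['eef_pos']+np.array([0,l/1e3,.02])))
"
```

```text
75 [197.99456763 199.4982089 ]
20 [216.09149956 199.50481151]
0 [222.68401287 199.50710407]
-80 [249.08281631 199.51568698]
```

View pics/t14.png

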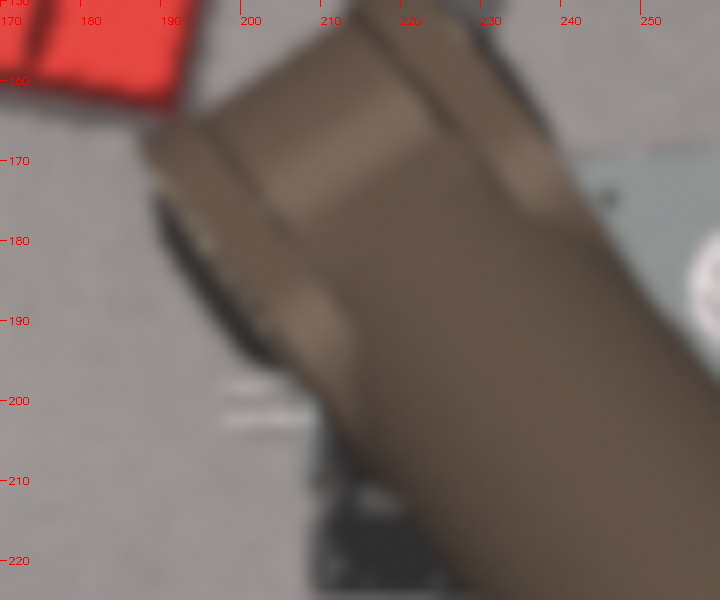

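```bash
python3 -c "
from h import *
im=rd('top14');crop(im,'t14b',190,190,26,20,30)
g=im.astype(float).mean(2)
np.set_printoptions(precision=0,suppress=True,linewidth=150)
print(g[194:208,194:210])
s=ctrl.sense()
for u in range(198,207):
    col=g[194:207,u]-np.median(g[206:210,195:205])
    v=np.arange(194,207);r=[]
    for lo,hi in((196,200),(200,205)):
        k=(v>=lo)&(v<hi);w=np.clip(g[v[k],u]-(145),0,None);r.append((v[k]*w).sum()/max(w.sum(),1e-6))
    P=[onz('top',u,x,.2049+.005) for x in r];print(u,np.round(r,2),np.round(P[0][:2]-s['eef_pos'][:2],4),np.round(P[1][:2]-s['eef_pos'][:2],4))
"
```

```text
[[149. 147. 145. 142. 134. 115.  92.  68.  55.  54.  61.  69.  77.  87.  96.  98.]
 [147. 146. 145. 144. 141. 133. 117. 100.  82.  68.  65.  68.  72.  79.  88.  93.]
 [147. 145. 145. 145. 145. 143. 138. 130. 118. 107.  95.  88.  80.  76.  79.  85.]
 [146. 146. 146. 149. 151. 154. 154. 153. 148. 140. 128. 114.  96.  80.  74.  78.]
 [146. 147. 149. 152. 156. 161. 164. 163. 158. 149. 139. 127. 109.  92.  80.  74.]
 [146. 147. 148. 149. 148. 150. 152. 152. 151. 144. 140. 133. 122. 113. 101.  81.]
 [147. 148. 148. 147. 146. 145. 145. 146. 146. 145. 145. 142. 134. 131. 124.  99.]
 [148. 148. 148. 151. 154. 157. 157. 157. 157. 158. 160. 159. 154. 151. 144. 115.]
 [148. 149. 150. 155. 163. 166. 167. 166. 164. 165. 169. 170. 165. 163. 153. 123.]
 [147. 148. 149. 151. 155. 156. 155. 152. 150. 149. 150. 151. 151. 149. 140. 115.]
 [147. 147. 148. 148. 148. 147. 145. 142. 141. 141. 141. 141. 141. 139. 131. 108.]
 [148. 148. 148. 147. 147. 146. 145. 144. 144. 145. 145. 145. 144. 140. 129. 106.]
 [148. 147. 147. 147. 147. 146. 146. 146. 146. 148. 148. 148. 145. 140. 126. 104.]
 [149. 147. 147. 146. 146. 147. 146. 147. 148. 148. 149. 150. 146. 139. 125. 102.]]
198 [198. 202.] [0. 0.] [-0.  0.]
199 [198. 202.] [0. 0.] [-0.  0.]
200 [198. 202.] [0. 0.] [-0.  0.]
201 [198. 202.] [0. 0.] [-0.  0.]
202 [198. 202.] [0. 0.] [-0.  0.]
203 [198. 202.] [0. 0.] [-0.  0.]
204 [  0. 202.] [1. 0.] [-0.  0.]
205 [  0. 202.] [1. 0.] [-0.  0.]
206 [  0. 202.] [1. 0.] [-0.  0.]
```

View pics/t14b.png

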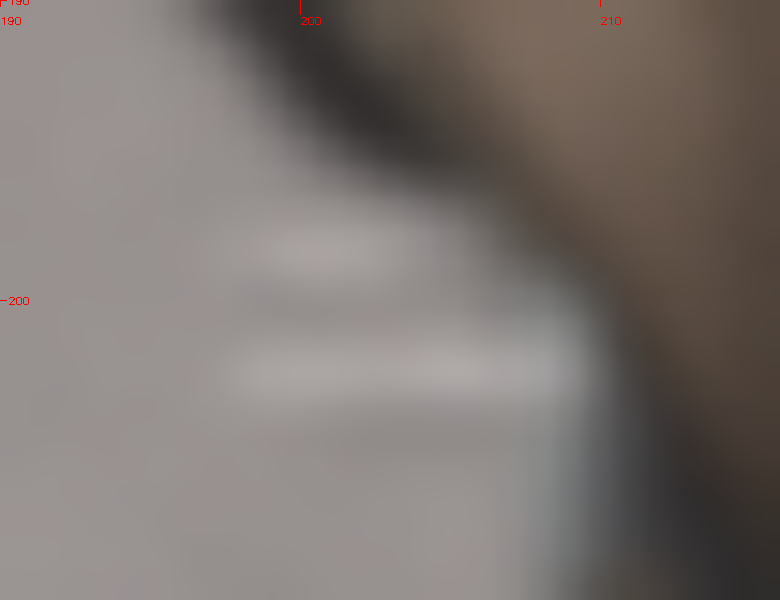

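```bash
python3 -c "
from h import *
a=np.radians(-6.44);t=np.array([.5233,.3638,.1197])
def P(l,da=0,c='side',t=t,a=a):
  b=a+np.radians(da);return proj(c,t+np.array([l[0]*np.cos(b)-l[1]*np.sin(b),l[0]*np.sin(b)+l[1]*np.cos(b),l[2]])/1e3)
for da in(0,4):
  print(da,'heel box',[P((x,y-1.15,24),da).round(1).tolist() for x,y in((-70,-5),(-70,5),(-91,5),(-91,-5))],'low near',P((-91,5,10),da).round(1),P((-70,5,10),da).round(1))
for n,pts,z in (('rest R',[(152.8,184),(145.6,232)],.006),('rest L',[(134.5,184),(127.5,232)],.006)):
  A=[onz('top',*p,z) for p in pts];d=A[0]-A[1];print(n,np.degrees(np.arctan2(d[1],d[0])))
A=[onz('side',*p,.006) for p in((181.5,295.5),(242,326.5))];d=A[0]-A[1];print('rest side near edge',np.degrees(np.arctan2(d[1],d[0])),np.hypot(*d[:2]))
crop(rd('top9'),'t9',110,170,60,70,9)
"
```

```text
0 heel box [[233.9, 280.9], [231.8, 284.0], [239.5, 287.5], [241.5, 284.3]] low near [239.4 291.2] [231.8 287.7]
4 heel box [[234.7, 279.3], [232.8, 282.5], [240.8, 285.5], [242.6, 282.3]] low near [240.8 289.2] [232.9 286.2]
rest R -6.430689851302103
rest L -5.851326909670544
rest side near edge -7.862024441632019 0.18732787674615067
```

View pics/t9.png

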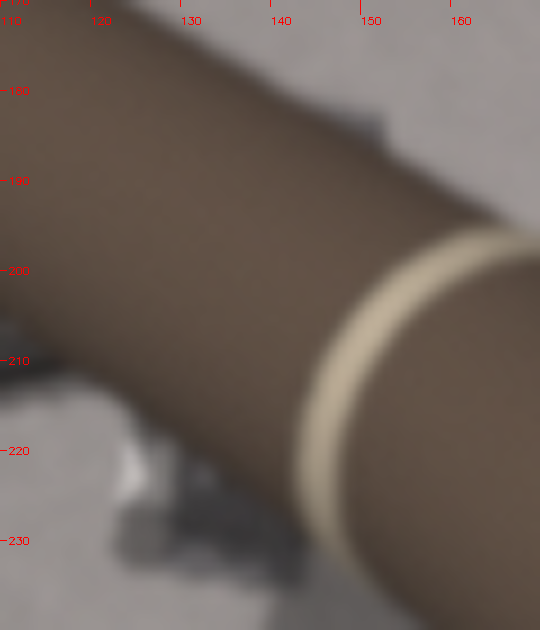

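```bash
python3 -c "
from h import *
a=np.radians(-6.44);t=np.array([.5233,.3638,.1197])
def P(l,da=0,c='side',t=t,a=a):
  b=a+np.radians(da);return proj(c,t+np.array([l[0]*np.cos(b)-l[1]*np.sin(b),l[0]*np.sin(b)+l[1]*np.cos(b),l[2]])/1e3)
for da in(0,4):
  print(da,[P((x,y-1.15,24),da,'top').round(1).tolist() for x,y in((-70,-8),(-70,8),(-91,8),(-91,-8))])
# same for rest pose image top0 : heel box with tw pose
im=rd('top0');
for da in (0,4):
  print(da,[P((x,y-3.5,24),da,'top',t=np.array([.5236,.364,.02])).round(1).tolist() for x,y in((-70,-8),(-70,8),(-91,8),(-91,-8))],[P((x,y-3.5,20),da,'top',t=np.array([.5236,.364,.02])).round(1).tolist() for x,y in((75,-6),(75,20))])
crop(rd('top9'),'t9b',116,210,20,20,28)
"
```

```text
0 [[128.3, 219.4], [123.5, 218.8], [122.5, 225.3], [127.3, 225.9]]
4 [[129.8, 219.3], [124.9, 219.0], [124.4, 225.6], [129.3, 225.8]]
0 [[136.4, 223.4], [131.8, 222.8], [130.9, 228.9], [135.4, 229.5]] [[142.5, 182.0], [135.2, 181.2]]
4 [[137.8, 223.3], [133.2, 223.0], [132.7, 229.2], [137.3, 229.4]] [[141.0, 181.7], [133.6, 181.4]]
```

View pics/t9b.png

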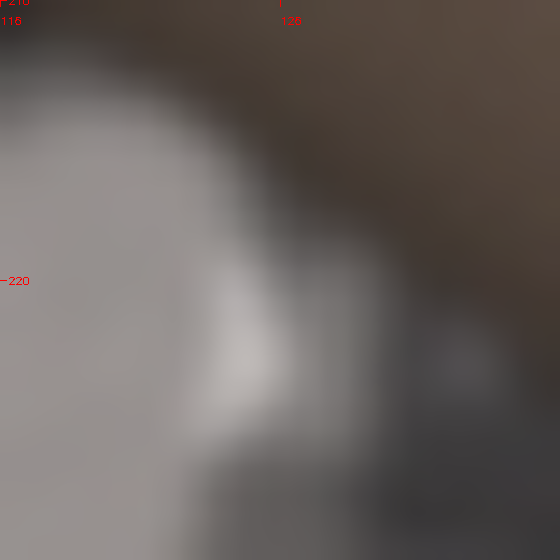

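```bash
python3 -c "
from h import *
crop(rd('side12'),'s12r',258,192,40,30,18)
a=np.radians(4.77);t=np.array([.5054,.0589,.0678])
def P(l,da=0):
  b=a+np.radians(da);return proj('side',t+np.array([l[0]*np.cos(b)-l[1]*np.sin(b),l[0]*np.sin(b)+l[1]*np.cos(b),l[2]])/1e3)
for da in(0,3):
  print(da,[(P(l,da).round(1).tolist(),((P(l,da)-[258,192]+.5)*18).round(0).tolist()) for l in((-70,-8,24),(-70,8,24),(-91,8,24),(-91,-8,24),(-70,0,24),(-35,9,24))])
"
```

```text
0 [([284.1, 207.0], [478.0, 278.0]), ([282.7, 210.8], [453.0, 348.0]), ([289.8, 212.4], [581.0, 376.0]), ([291.1, 208.5], [606.0, 306.0]), ([283.4, 208.9], [466.0, 313.0]), ([270.8, 208.5], [240.0, 307.0])]
3 [([284.2, 206.0], [481.0, 262.0]), ([283.1, 210.0], [461.0, 332.0]), ([290.3, 211.2], [590.0, 355.0]), ([291.4, 207.3], [609.0, 284.0]), ([283.7, 208.0], [471.0, 297.0]), ([271.1, 208.1], [245.0, 299.0])]
```

View pics/s12r.png

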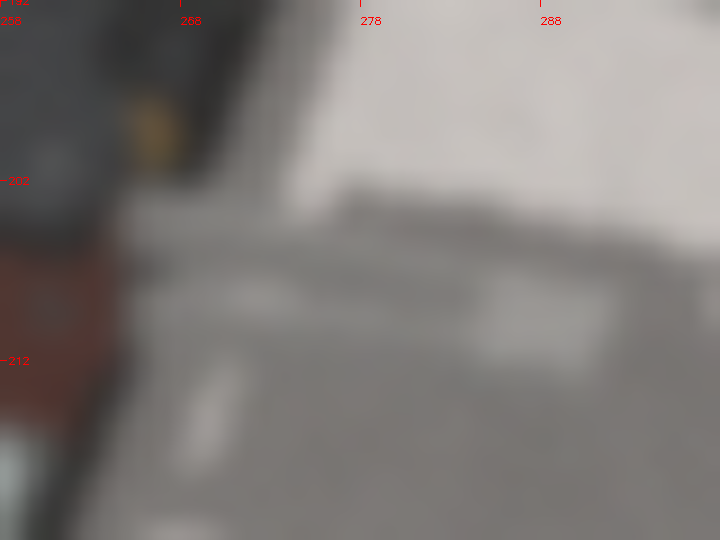

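Request:
carry_out(targets=[[0, 0, 0, 0, 0, 3, 0.364], [0, 0, 0, 0, 0, 6, 0.364], [0, 0, 0, 0, 0, 6, 0.364], [0, 0, 0, 0, 0, 6, 0.364], [0, 0, 0, 0, 0, 6, 0.364], [0, 0, 0, 0, 0, 6, 0.364], [0, 0, 0, 0, 0, 6, 0.364], [0, 0, 0, 0, 0, 6, 0.364], [0, 0, 0, 0, 0, 6, 0.364], [0, 0, 0, 0, 0, 6, 0.364], [0, 0, 0, 0, 0, 6, 0.364], [0, 0, 0, 0, 0, 6, 0.364], [0, 0, 0, 0, 0, 6, 0.364], [0, 0, 0, 0, 0, 6, 0.364], [0, 0, 0, 0, 0, 4.3, 0.364], [0, 0, 0, 0, 0, 0, 0.364]])

```text
time: 31.75
eef_pos: [0.5054, 0.0591, 0.1881]
orientation: [-0.037, 0.999, -0.0, 0.0]
wrist_force: [-0.4, -0.0, -1.2]
grip_width: 0.0325
```

Request:
carry_out(targets=[[0, 0, 7, 0, 0, 0, 0.364], [0, 0, 12, 0, 0, 0, 0.364], [0, 0, 15, 0, 0, 0, 0.364], [0, 0, 15, 0, 0, 0, 0.364], [0, 0, 15, 0, 0, 0, 0.364], [0, 0, 15, 0, 0, 0, 0.364], [0, 0, 15, 0, 0, 0, 0.364], [0, 0, 12, 0, 0, 0, 0.364], [0, 0, 7, 0, 0, 0, 0.364], [0, 0, 5, 0, 0, 0, 0.364], [0, 0, 2, 0, 0, 0, 0.364], [0, 0, 0, 0, 0, 0, 0.364], [0, 0, 0, 0, 0, 0, 0.364], [0, 0, 0, 0, 0, 0, 0.364], [0, 0, 0, 0, 0, 0, 0.364], [0, 0, 0, 0, 0, 0, 0.364]])

```text
time: 33.08
eef_pos: [0.5057, 0.0589, 0.0683]
orientation: [-0.039, 0.999, -0.0, 0.0]
wrist_force: [0.1, 0.0, -0.4]
grip_width: 0.0322
```

```bash
python3 tp.py 15 222 182; python3 -c "
from h import *
crop(rd('side15'),'s15w',205,150,95,85,8)
im=ctrl.camera('top');cv2.imwrite('pics/top15.png',cv2.cvtColor(im,cv2.COLOR_RGB2BGR))"
```

```text
t 33.13 pos [0.5056 0.0589 0.0682] yaw -175.54 tilt [ 0.0007 -0.0001] w 0.0323 F [-0.62  0.36 -0.62] T [ 0.082 -0.178  0.03 ] q [ 0.3   0.5  -0.65  1.99  0.42  0.78  1.05]
shift mm [0.28 0.15 0.2 ] rot [-0.01  0.04 -0.34] ; shift after rot [0.28 0.15 0.2 ]
[75, -5, 17] [236.16 198.82] [293. 346.]
[75, 5, 17] [235.06 201.15] [271. 393.]
[75, 0, 17] [235.61 199.98] [282. 370.]
[76, 0, 17] [235.29 199.91] [276. 368.]
[75, 1, 17] [235.5  200.21] [280. 374.]
[75, 0, 18] [235.6  199.74] [282. 365.]
[20, -12, 17] [254.65 201.11] [663. 392.]
[20, 12, 17] [252.19 206.79] [614. 506.]
```

View pics/s15w.png

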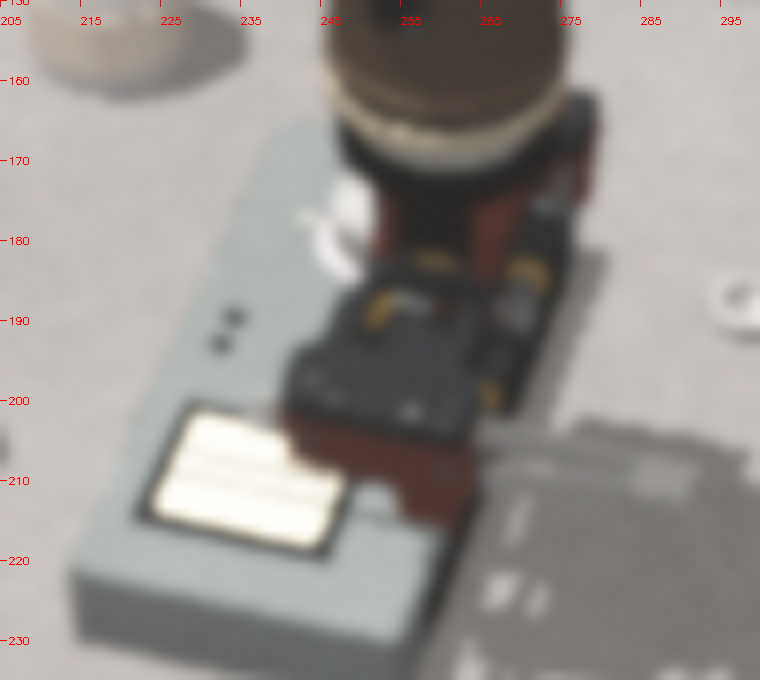

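View pics/top15.png

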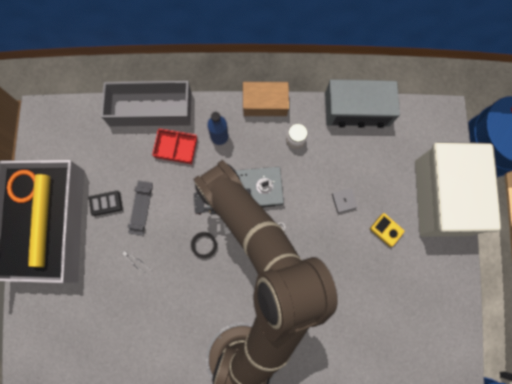

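Request:
carry_out(targets=[[0, 0, 0, 0, 0, 0, 0.364], [0, 0, 0, 0, 0, 0, 0.364], [0, 0, 0, 0, 0, 0, 0.364]])

```text
time: 33.43
eef_pos: [0.5054, 0.0589, 0.0679]
orientation: [-0.039, 0.999, -0.0, 0.0]
wrist_force: [0.2, -0.0, -0.5]
grip_width: 0.0321
```

Request:
carry_out(targets=[[0, 0, 0, 0, 0, 0, 0.364], [0, 0, 0, 0, 0, 0, 0.364], [0, 0, 0, 0, 0, 0, 0.364]])

```text
time: 33.68
eef_pos: [0.5053, 0.0589, 0.0678]
orientation: [-0.039, 0.999, -0.0, -0.0]
wrist_force: [-0.1, -0.4, -0.5]
grip_width: 0.0324
```

Request:
carry_out(targets=[[0, 0, 0, 0, 0, 0, 0.364], [0, 0, 0, 0, 0, 0, 0.364], [0, 0, 0, 0, 0, 0, 0.364]])

```text
time: 33.93
eef_pos: [0.5054, 0.0589, 0.0678]
orientation: [-0.039, 0.999, -0.0, -0.0]
wrist_force: [0.2, -0.2, -0.7]
grip_width: 0.0325
```

Request:
carry_out(targets=[[0, 0, 0, 0, 0, 0, 0.362], [0, 0, 0, 0, 0, 0, 0.362], [0, 0, 0, 0, 0, 0, 0.362], [0, 0, 0, 0, 0, 0, 0.362]])

```text
time: 34.27
eef_pos: [0.5054, 0.0589, 0.0678]
orientation: [-0.039, 0.999, 0.0, -0.0]
wrist_force: [-0.2, -0.0, -2.0]
grip_width: 0.032
```

Request:
carry_out(targets=[[0, 0, 0, 0, 0, 0, 0.362], [0, 0, 0, 0, 0, 0, 0.362], [0, 0, 0, 0, 0, 0, 0.362], [0, 0, 0, 0, 0, 0, 0.362]])

```text
time: 34.6
eef_pos: [0.5054, 0.0589, 0.0678]
orientation: [-0.039, 0.999, -0.0, 0.0]
wrist_force: [-0.6, 0.6, -0.8]
grip_width: 0.0322
```

```bash
python3 -c "
from h import *
go(.5053,.0590,.068,184.8)
print(ctrl.sign_off())"
```

```text
t 34.60 pos [0.5054 0.0589 0.0678] yaw -175.54 tilt [ 0. -0.] w 0.0322 F [-0.59  0.59 -0.75] T [ 0.043 -0.1   -0.036] q [ 0.3   0.5  -0.65  1.99  0.42  0.78  1.05]
shift mm [ 0.05  0.08 -0.15] rot [-0.    0.   -0.34] ; shift after rot [ 0.05  0.08 -0.15]
the job is handed in; nothing more can be done
None
```

I put the key fully into the lock, turned it clockwise to the stop and left it in. I then picked up the larger tweezers and handed the job in at 34.6 s of the 72 s, still holding them level over the checker's window.

**Key:** the bow stopped on the cylinder top at the predicted height, with 5–8 N of push. On turning, torque rose steadily to about 0.5 N m, well above friction, so the stop was reached. Afterwards the top view showed the bow lined up with the second mark on the checker, about 65° round.

**Tweezers:** the tool's tilt read as zero, and the tips are about 37 mm above the window. Jaw width read 32.0–32.2 mm, which works out to a tip gap of about 10–10.4 mm by the given relation. They were never squeezed further than that. The gap was first set over the window. I then lifted and turned the tweezers to check the tips and brought them back over the window.

**Checks that disagreed:**
- **Sideways tip position:** the tips showed about 4 mm (side view) and 2 mm (top view) sideways of where the tool pose put them. The heel showed almost no offset. I corrected for part of this, so I expect the tips within about 2–3 mm of the window's middle and 1–2° of its lines.
- **Tip gap:** the pictures are too coarse, at about 3 mm per pixel, to confirm the gap better than roughly 1–2 mm. The gap figure therefore rests mainly on the jaw width.

In the last top view everything else looked in place, apart from the wrench, which the arm partly hid; I did not measure any of it.

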